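# Set up a lens test: target in its holder, lens barrel held down in the V-blocks

## Task

Set up the lens test rig. First move the glass target plate from the white rack into the slot of the rig's black plate holder, touching it only by its narrow edges (never its flat faces), so that it stands fully down in the slot, and let go of it. Then lay the lens barrel in the pair of V-blocks with its flange up against the outer face of the block next to the plate holder, touching neither of its lenses, and finish while still holding it with the fingers pressed down, firmly but not hard, onto the nylon liners on both sides of the V; leave the cup, the small bottle and the timer alone.

Things in the scene. Friction and masses are not known exactly. Their poses are not given: they have to be found in the camera images.
- rig: Fixed lens test rig: metal base plate 110 (x) x 298 (y) x 12 mm, from y -125 to +173 mm. Origin on the bench below the middle between the V-blocks; y along the optical axis towards plate holder and lamp, z up. In y: blue camera -117 to -81 (top 74 above the bench), V-blocks +-30 to +-60, black plate holder 84 to 116 (70 wide), grey lamp 138 to 173 (56 wide, top 95).
- vee_axis (a point): Point 53 mm above the bench midway between the two dark steel V-blocks (each 30 mm long, 72 mm wide, top 46 mm above the bench; between them a 60 mm gap for fingers, open down to 12 mm above the bench). The seated barrel's axis runs through it along the rig's y; with the flange home the barrel's origin is here. 90 degree V, open upwards.
- slot_floor (a point): Middle of the floor of the plate holder's slot, 100 mm along the rig's y, 18 mm above the bench and 20 mm below the holder's top. The slot is 7.5 mm wide along the rig's y and 56 mm long along the rig's x, with lead-in slopes at the mouth (5 mm per side across the slot, 3.5 mm at its ends).
- far_liner: White nylon strips on the V faces on the rig's +x side (one on each block), fixed, rigid. This body's origin is the rig's origin. The barrel's weight alone gives at most 2.4 N a side; 10 N of downward force in all, centred, gives about 7 N a side.
- near_liner: White nylon strips on the V faces on the rig's -x side (one on each block), fixed, rigid. This body's origin is the rig's origin. More than 40 N on one side would be too hard.
- lens_barrel: Loose light metal tube, diameter 42 mm, about 0.26 kg, black knurled ring (40 mm long, also 42 across) round its middle, flange of diameter 56 mm at one end. Origin on the axis in the middle of the ring; y runs to the flange: tube y -66 to +60, flange +60 to +68 mm. It lies level in its rest, axis 43.7 mm above the bench, y within 30 degrees of the rig's y; it may roll about y.
- shoulder (a point): Point on the barrel's axis in the plane of the flange's shoulder (60 mm from the barrel's origin towards the flange). With the shoulder against the outer face of the V-block next to the plate holder this point lies 60 mm along the rig's +y from point vee_axis.
- lens_glass: The two glass lenses at the barrel's ends, 33 mm in diameter. Do not touch. This body's origin is the barrel's origin.
- barrel_rest: Fixed grey plastic rest, base 76 x 104 x 8 mm, in which the barrel lies at the start on two V-notched walls (each 12 mm thick, 34 mm high, 68 mm wide); between them a free gap of 76 mm, its floor 8 mm above the bench. Origin: centre of its underside; y along the barrel.
- target_plate: Loose glass target plate, 50 mm wide (its x), 5 mm thick (its y), 70 mm high (its z), 45 g, with a dark printed grid on the flat faces. Origin: middle of its lower edge. At the start it stands upright in the middle groove of the white rack. Either flat face may look to the lamp.
- target_faces: The flat printed faces of the target plate (all but a 3 mm border): not to be touched by the fingers. This body's origin is the plate's origin.
- plate_rack: Fixed white rack 64 x 68 mm, 22 mm high, with three grooves along its x (7.5 mm wide, 14 mm deep, 56 mm long); the plate stands in the middle one, lower edge 8 mm and upper edge 78 mm above the bench. Origin: centre of its underside. Barrel rest and plate rack stand on opposite sides of the rig, either way round.
- steel_cup: Open light-coloured metal cup, 64 mm across, 88 mm high, behind the rig; origin at the centre of its underside. Leave alone.
- small_bottle: Small plastic bottle with white cap, 36 mm across, 75 mm high, behind the rig; origin at the centre of its underside. Leave alone.
- kitchen_timer: White round twist timer, 68 mm across, 47 mm high, behind the rig; origin at the centre of its underside. Leave alone.

How it is judged:
By the outcome, as a careful person would: the job done as asked, in the order asked, and still so for the second after the job is handed in, while the arm keeps its last pose, push and grip.
It also fails if it takes over 58 s, if anything falls off the work surface, if the arm or the gripper's body presses on something with over 40 N, if the wrist force passes 120 N, or if a joint passes its speed limit or range.

## Robot

A 7-joint arm with a two-finger parallel gripper is mounted at the origin on a cart in front of the work surface, level with it; the furniture and walls round the work are solid. World frame = base frame: x ahead of the robot, y to its left, z up, the work surface at z = 0. Lengths are in m, angles in rad, forces in N, time in s.
With the tool pointing down it reaches from about 0.35 to 0.9 m from the base axis. Payload 8.1 kg.
Tool frame: the origin (TCP) lies between the finger pads; the fingertips stand 8 mm ahead of it and the grasp point (between the pads) lies 11 mm behind it (arm.tcp_to_tips is the distance from the TCP to the fingertips, in m); z points along the fingers, x is the direction in which the jaws open and shut, and the axes are right-handed (so a half turn about z gives the same grasp; the last joint's range is limited). The gripper opens to 92 mm and grips with 3 to 60 N. Pads are 19 mm wide; open, the fingers measure 130 mm over their backs; the gripper's body (75 mm by 190 mm) begins 47 mm behind the grasp point.
Start: joints at [-1.42, 0.434, 0.025, 1.573, -0.012, 1.134, -0.075], TCP at [0.157, 0.605, 0.199] pointing down, gripper open.
Joint ranges: [-2.62, 2.62], [-0.44, 2.09], [-1.27, 1.32], [0.08, 2.57], [-1.32, 4.46], [0.12, 2], [-2.74, 2.74]. Speed limits (rad/s): [2.22, 2.22, 3.01, 3.01, 3.14, 3.14, 3.14].

## Interface

Orientations are given as a rotation vector (axis times angle).
In Python, from cell import arm, eyes gives the robot as it stands.
- The arm moves only by the tool play_rows, never from a script. Its argument "rows" is a list of rows, each a list of 3 entries, a list of its own where there are three numbers: the shift along the tool's x, y, z each as a share of 50 cm, from -1 to 1, then the turn, a rotation vector about the tool's x, y, z each as a share of 60 degrees, from -1 to 1, then the opening, from -1 (shut) to 1 (fully open), so that 0 is half open. In form: [[[dx, dy, dz], [ax, ay, az], grip], ...]. A call has 1 to 10 rows; each row is the pose to reach, as a shift and turn from the pose commanded when the call began, along the tool's axes at that moment; what a row does not reach only later rows make up. A row lasts 1/10 s, in which the tool goes at most 50 mm and 8.59 degrees, less where a joint would pass 70% of its speed; a pose out of reach is approached as far as the arm can. A call with a number of a shift or a turn outside -1 to 1 is refused whole. A call with a gripper value outside its range is refused whole. The fingers move at their own pace and stop on an object; "newtons" is the grip in N (left out, the last holds). Time passes only in rows, so rows that repeat a pose let the fingers close. It gives the time, the measured TCP pose, the force and the opening at its end, in the units of the state.
- arm.observe(): the state, without advancing time (a new reading comes with each control period).
- eyes.get_image(name): name is "scene" or "side" or "wrist"; returns (picture, depth): 384x512x3 uint8, red, green, blue; 384x512 float32, m along the optical axis (not along the pixel's ray), 0 where there is no reading.
- eyes.get_calibration(name): a dict with "intrinsics" (3x3 intrinsics, pixels), "k1" (the pictures are not rectified: a ray, as slopes to the right and down, at radius r is drawn at 1 + k1 r^2 times it, then the intrinsics apply), "R" (3x3) and "t" (3): a world point X has camera coordinates R X + t. Camera axes: x right, y down, z forward; pixel columns grow to the right and rows downward; lengths in m; the calibration is good to about 2 mm. A picture is of the moment at which its call begins: read the wrist's pose just before it. get_calibration takes no time and is no camera call; for the wrist camera it gives the pose at the moment of the call.
- arm.sign_off(): hands the job in, once; it reports no verdict.
The state is a dict: "clock": time; "joints": joint angles; "dq": joint speeds; "joint_efforts": joint torques, N m; "position": TCP position; "ee_rot": TCP orientation; "force": force on the tool from outside, world axes, zero at the start; "ft_torque": the same for the moment, N m; "width": opening from 0.0 (shut) to 1.0 (fully open).
Only numpy, scipy, OpenCV 4.12 (cv2) and the standard library are available. Lean on these libraries where they do the work, as an engineer would, in place of code of your own. Each camera call takes 0.05 s, during which the arm holds its last target.

## Working session

There is one attempt and no reset: what is moved stays moved. The work goes in short steps, Python scripts to look and compute and a tool call to move; the robot and the scene stay as the last step left them, time stands still between calls to the robot, and variables do not carry over. Pictures are saved under pics/ and viewed, and the job is handed in when it is done.

Besides the shell and the picture viewer there is one more tool, called by a JSON object that holds its "name" and its "arguments". play_rows: Moves the arm, as the interface text tells. Its arguments: {"type":"object","properties":{"rows":{"type":"array","items":{"type":"array"}},"newtons":{"type":"number"}},"required":["rows"]}

```bash
ls; mkdir -p pics; cat > h.py <<'E'
import numpy as np, cv2
from cell import arm, eyes
from scipy.spatial.transform import Rotation as Ro
E
python3 - <<'E'
from h import *
s=arm.observe(); print(s)
for n in ["scene","side","wrist"]:
    c=eyes.get_calibration(n); p,d=eyes.get_image(n)
    np.savez(f"pics/{n}0.npz",p=p,d=d,**{k:np.array(v) for k,v in c.items()})
    cv2.imwrite(f"pics/{n}0.png",cv2.resize(p[:,:,::-1],(800,600)))
    print(n,c)
E
```

```text
pics
{'clock': 0.0, 'joints': array([-1.4196223 ,  0.43521996,  0.02494893,  1.57408943, -0.01159322,
        1.13398444, -0.07508985]), 'dq': array([-6.23855991e-04, -8.35279125e-04,  1.55926542e-03, -5.29334445e-04,
       -4.91682826e-05, -6.48146210e-05,  2.98173524e-04]), 'joint_efforts': array([ 5.10482664e-05, -6.67855310e+01,  9.85089093e-01, -3.14452636e+01,
       -6.04580040e-02,  4.28657373e-02,  1.82952131e-04]), 'position': array([0.15682182, 0.60444116, 0.19864956]), 'ee_rot': array([ 2.48389558e+00,  1.92177545e+00, -1.79327063e-03]), 'force': array([ 0.86101687, -0.52562745,  0.21682003]), 'ft_torque': array([-0.01758956, -0.01473614,  0.03390085]), 'width': 0.9974551519810186}
scene {'intrinsics': array([[475.85985534,   0.        , 252.06488618],
       [  0.        , 475.85985534, 193.67661704],
       [  0.        ,   0.        ,   1.        ]]), 'k1': -0.1860891660767258, 'R': array([[ 0.7914867 , -0.61107179,  0.01183567],
       [-0.38848878, -0.51794854, -0.76210615],
       [ 0.47183183,  0.59859885, -0.64734391]]), 't': array([-0.41900705,  0.28482813,  1.30568723])}
side {'intrinsics': array([[442.25330841,   0.        , 265.07319745],
       [  0.        , 442.25330841, 188.36079573],
       [  0.        ,   0.        ,   1.        ]]), 'k1': -0.129863289309366, 'R': array([[-0.94550951, -0.3253371 ,  0.01294375],
       [-0.15564269,  0.41670309, -0.89561927],
       [ 0.28598447, -0.84883114, -0.44463308]]), 't': array([0.51670333, 0.11177845, 1.21803472])}
wrist {'intrinsics': array([[284.9664317 ,   0.        , 252.3983363 ],
       [  0.        , 284.9664317 , 193.09013621],
       [  0.        ,   0.        ,   1.        ]]), 'k1': -0.033668343276983405, 'R': array([[ 0.25025801,  0.96817743, -0.00184158],
       [ 0.93160123, -0.2402849 ,  0.27273121],
       [ 0.2636097 , -0.06996879, -0.96208851]]), 't': array([-0.62403897, -0.03522146,  0.39072867])}
```

View pics/scene0.png

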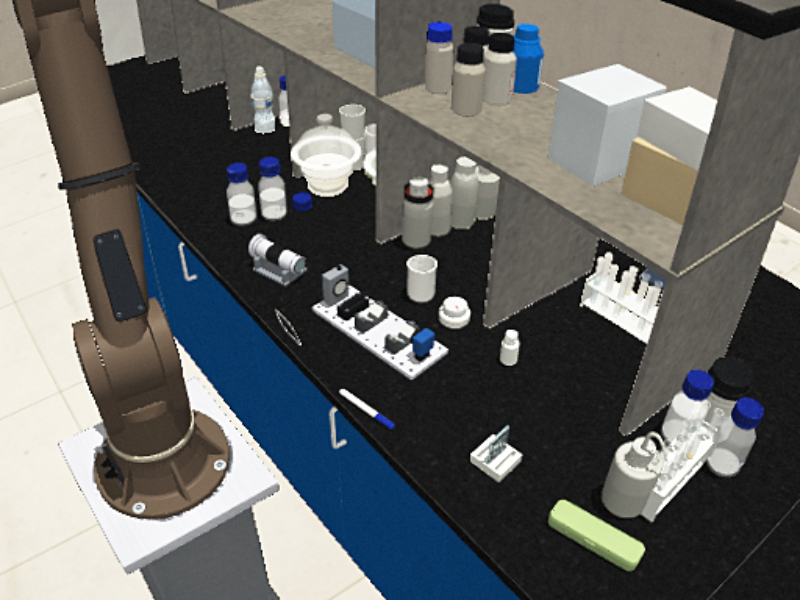

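View pics/side0.png

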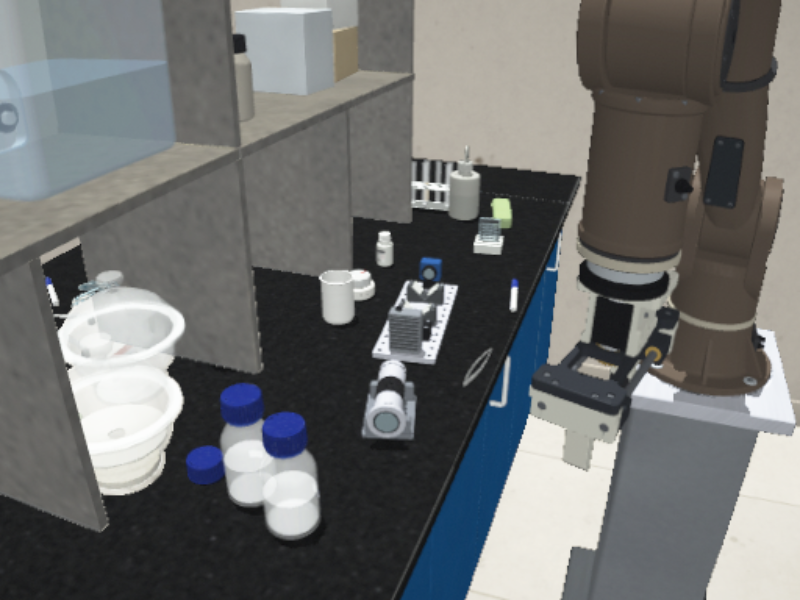

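View pics/wrist0.png

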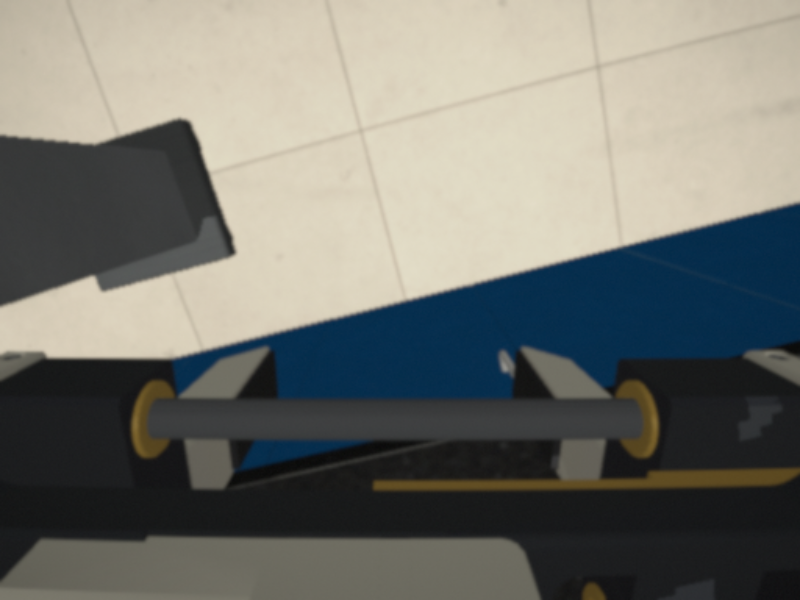

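```bash
cat >> h.py <<'E'
def load(f):
    z=np.load(f); return {k:z[k] for k in z.files}
def ray(c,uv):
    K=c['intrinsics']; k1=float(c['k1'])
    uv=np.atleast_2d(np.array(uv,float))
    d=np.array([k1,0,0,0,0.])
    n=cv2.undistortPoints(uv.reshape(-1,1,2),K,d,None,None,None,(3,100,1e-12)) if False else cv2.undistortPoints(uv.reshape(-1,1,2),K,d)
    n=n.reshape(-1,2)
    R=c['R'];t=c['t']
    D=np.c_[n,np.ones(len(n))]@R
    return -R.T@t, D
def toz(c,uv,z):
    o,D=ray(c,uv); z=np.asarray(z)
    return o+D*((z-o[2])/D[:,2])[:,None]
def proj(c,X):
    X=np.atleast_2d(np.array(X,float))
    p,_=cv2.projectPoints(X.reshape(-1,1,3),cv2.Rodrigues(c['R'])[0],c['t'],c['intrinsics'],np.array([float(c['k1']),0,0,0,0.]))
    return p.reshape(-1,2)
def cloud(c):
    d=c['d']; H,W=d.shape
    v,u=np.mgrid[:H,:W]
    o,D=ray(c,np.c_[u.ravel(),v.ravel()])
    P=o+D*d.reshape(-1,1)
    P[d.ravel()==0]=np.nan
    return P.reshape(H,W,3)
def crop(c,u0,u1,v0,v1,f,name):
    p=c['p'][v0:v1,u0:u1,::-1]
    cv2.imwrite(name,cv2.resize(p,None,fx=f,fy=f,interpolation=cv2.INTER_CUBIC))
E
python3 - <<'E'
from h import *
s=load('pics/scene0.npz'); d=load('pics/side0.npz')
crop(s,150,350,140,310,4-0.5,'pics/c1.png'); crop(d,220,330,140,285,4,'pics/c2.png')
for c in (s,d):
    P=cloud(c); print(-c['R'].T@c['t'])
m=P
for c,px in ((s,[(277,172),(170,172),(298,222),(317,294),(327,222)]),(d,[(250,260),(268,210),(315,145)])):
    P=cloud(c)
    for u,v in px: print((u,v),P[v,u].round(3))
E
```

```text
[-0.17377376 -0.89009995  1.06725717]
[0.15760639 1.15543014 0.63500137]
(277, 172) [0.676 0.054 0.088]
(170, 172) [0.436 0.371 0.004]
(298, 222) [ 0.637 -0.105 -0.   ]
(317, 294) [ 0.472 -0.367  0.019]
(327, 222) [ 0.673 -0.195  0.047]
(250, 260) [0.438 0.419 0.07 ]
(268, 210) [0.477 0.181 0.062]
(315, 145) [ 0.474 -0.356  0.056]
```

View pics/c1.png

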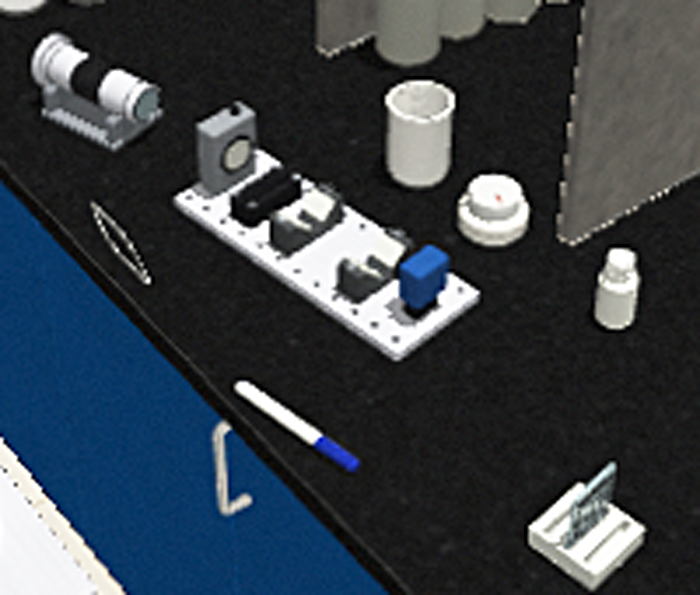

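View pics/c2.png

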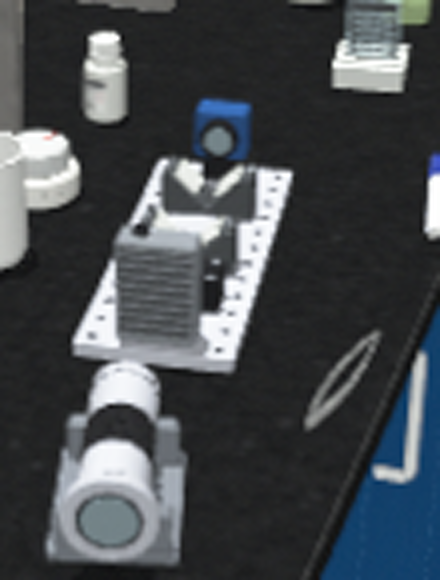

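```bash
python3 - <<'E'
from h import *
s=load('pics/scene0.npz'); d=load('pics/side0.npz')
def f(pts,o,k): return np.array(pts)/k+np.array(o)-0.5+0.5/k
print('rig scene',toz(s,f([(176,198),(480,295),(398,352),(263,150)],(150,140),3.5),.012).round(4))
print('rig side',toz(d,f([(75,350),(234,365),(293,172),(168,160)],(220,140),4),.012).round(4))
print('rack scene',toz(s,f([(530,535),(582,486),(645,533),(594,578)],(150,140),3.5),.022).round(4))
print('plate top scene',toz(s,f([(568,505),(615,463)],(150,140),3.5),.078).round(4))
P=cloud(s)
# rack points
for nm,(u0,u1,v0,v1),(z0,z1) in (('racktop',(295,340,268,312),(.018,.025)),('plate',(300,335,265,300),(.03,.09)),('barrel',(155,200,145,185),(.05,.08))):
    Q=P[v0:v1,u0:u1].reshape(-1,3); Q=Q[(Q[:,2]>z0)&(Q[:,2]<z1)]
    c,sz,a=cv2.minAreaRect((Q[:,:2]*1000).astype(np.float32)); print(nm,len(Q),c,sz,a,Q[:,2].max(), Q.mean(0).round(3))
P=cloud(d)
Q=P[225:285,225:275].reshape(-1,3); Q=Q[(Q[:,2]>.05)&(Q[:,2]<.08)]
print(cv2.minAreaRect((Q[:,:2]*1000).astype(np.float32)),Q.mean(0))
Q=P[140:165,300:325].reshape(-1,3); Q=Q[(Q[:,2]>.03)&(Q[:,2]<.08)]
print(cv2.minAreaRect((Q[:,:2]*1000).astype(np.float32)),Q.mean(0))
E
```

```text
rig scene [[ 0.4452  0.1817  0.012 ]
 [ 0.5929 -0.0991  0.012 ]
 [ 0.488  -0.1103  0.012 ]
 [ 0.5557  0.1915  0.012 ]]
rig side [[ 0.5493  0.2132  0.012 ]
 [ 0.4431  0.1943  0.012 ]
 [ 0.487  -0.1054  0.012 ]
 [ 0.5901 -0.0912  0.012 ]]
rack scene [[ 0.4392 -0.3372  0.022 ]
 [ 0.506  -0.3259  0.022 ]
 [ 0.5127 -0.392   0.022 ]
 [ 0.4504 -0.3989  0.022 ]]
plate top scene [[ 0.4484 -0.3632  0.078 ]
 [ 0.5059 -0.3551  0.078 ]]
racktop 266 (478.8990173339844, -360.18121337890625) (66.9058837890625, 70.79499816894531) 7.613925933837891 0.024988064793388443 [ 0.475 -0.363  0.022]
plate 154 (480.0791015625, -359.80853271484375) (55.181514739990234, 7.937324047088623) 6.108491897583008 0.08258676853874092 [ 0.477 -0.361  0.059]
barrel 305 (456.1471862792969, 349.3486022949219) (54.034095764160156, 138.69183349609375) 13.21820068359375 0.07254950530409399 [0.455 0.351 0.06 ]
((463.1807861328125, 358.693115234375), (52.8363151550293, 138.4276885986328), 16.74662208557129) [0.45786452 0.37066039 0.05977331]
((483.2733154296875, -355.2247009277344), (49.907657623291016, 19.509654998779297), 9.99173641204834) [ 0.48249991 -0.35402779  0.05342727]
```

```bash
python3 - <<'E'
from h import *
c=load('pics/wrist0.npz'); s=arm.observe()
R=Ro.from_rotvec(s['ee_rot']).as_matrix()
p=-c['R'].T@c['t']; print(p, 'cam in tool',R.T@(p-s['position'])); print('cam axes in tool (rows)',(c['R']@R).round(3))
print(c['d'][::40,::50].round(3))
E
```

```text
[0.08598324 0.62305607 0.38437233] cam in tool [-1.29533640e-04 -7.32480506e-02 -1.85555776e-01]
cam axes in tool (rows) [[ 1.    -0.001  0.001]
 [ 0.001  0.962 -0.273]
 [-0.     0.273  0.962]]
[[1.026 1.025 1.027 1.029 1.032 1.032 1.027 1.026 1.028 1.027 1.025]
 [1.064 1.066 1.066 1.068 1.071 1.069 1.066 1.067 1.064 1.063 1.059]
 [1.104 1.109 1.014 1.109 1.109 1.102 1.108 1.103 1.104 1.101 1.101]
 [0.567 0.711 0.948 1.145 1.149 1.15  1.148 1.146 1.146 1.143 1.146]
 [0.546 0.677 0.896 1.136 1.19  1.191 1.189 1.186 1.041 0.895 0.792]
 [1.242 0.    1.233 1.241 1.239 1.052 0.908 0.799 0.715 0.637 0.579]
 [0.086 0.084 0.09  0.143 0.796 0.719 0.649 0.144 0.092 0.086 0.084]
 [0.078 0.078 0.086 0.085 0.085 0.085 0.085 0.084 0.087 0.079 0.078]
 [0.067 0.067 0.066 0.068 0.069 0.067 0.067 0.068 0.067 0.066 0.067]
 [0.062 0.057 0.057 0.057 0.055 0.057 0.056 0.063 0.061 0.062 0.063]]
```

```bash
cat >> h.py <<'E'
def tgt(p,yaw,ref=None):
    """shares for world TCP p, tool pointing down with tool x at yaw deg"""
    s=ref or arm.observe()
    R=Ro.from_rotvec(s['ee_rot']); 
    y=np.radians(yaw); Rt=Ro.from_matrix(np.array([[np.cos(y),np.sin(y),0],[np.sin(y),-np.cos(y),0],[0,0,-1]]))
    d=R.inv().apply(np.array(p)-s['position'])/.5
    w=(R.inv()*Rt).as_rotvec()/np.radians(60)
    return d.round(4).tolist(),w.round(4).tolist()
def yaw(s): 
    x=Ro.from_rotvec(s['ee_rot']).as_matrix()[:,0]; return np.degrees(np.arctan2(x[1],x[0]))
def st():
    s=arm.observe(); print('t',round(s['clock'],2),'p',s['position'].round(4),'yaw',round(yaw(s),2),'rv',s['ee_rot'].round(3),'F',s['force'].round(2),'w',round(s['width'],3),'q',s['joints'].round(2)); return s
E
python3 -c "
from h import *
print(tgt((.45,.15,.28),41))"
```

```text
([-0.7329, 0.7958, -0.1613], [0.0005, 0.0011, 0.5742])
```

{"name": "play_rows", "arguments": {"rows": [[[-0.733,0.796,-0.16],[0,0,0.574],1],[[-0.733,0.796,-0.16],[0,0,0.574],1],[[-0.733,0.796,-0.16],[0,0,0.574],1],[[-0.733,0.796,-0.16],[0,0,0.574],1],[[-0.733,0.796,-0.16],[0,0,0.574],1],[[-0.733,0.796,-0.16],[0,0,0.574],1],[[-0.733,0.796,-0.16],[0,0,0.574],1],[[-0.733,0.796,-0.16],[0,0,0.574],1],[[-0.733,0.796,-0.16],[0,0,0.574],1],[[-0.733,0.796,-0.16],[0,0,0.574],1]]}}

```text
clock: 1.15
position: [0.4255, 0.1874, 0.273]
ee_rot: [-2.942, -1.101, -0.0]
force: [1.0, 1.0, 0.3]
width: 1.002
```

```bash
python3 - <<'E'
from h import *
st()
# where would the rig/plate appear from candidate poses
c=load('pics/wrist0.npz')
print(tgt((.478,-.34,.26),7))
E
```

```text
t 1.15 p [0.4255 0.1874 0.273 ] yaw 41.03 rv [-2.942 -1.101 -0.   ] F [1.02 0.99 0.35] w 1.002 q [-0.9   0.1   0.42  1.85 -0.04  1.19  0.24]
([-0.6132, 0.8646, 0.0254], [-0.0004, -0.0003, 0.5671])
```

```bash
cat >> h.py <<'E'
def shot(n,tag):
    c=eyes.get_calibration(n); p,d=eyes.get_image(n)
    c=dict({k:np.array(v) for k,v in c.items()},p=p,d=d)
    np.savez(f"pics/{n}{tag}.npz",**c)
    cv2.imwrite(f"pics/{n}{tag}.png",cv2.resize(p[:,:,::-1],(800,600)))
    return c
E
python3 -c "
from h import *
shot('wrist','1')"
```

```text
(no output)
```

View pics/wrist1.png

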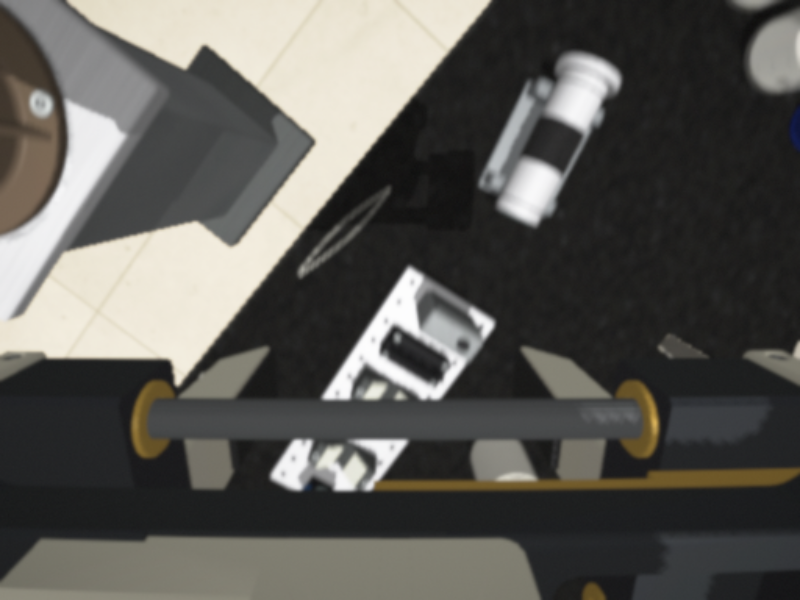

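```bash
python3 - <<'E'
from h import *
print(tgt((.475,-.26,.27),7))
E
```

```text
([-0.503, 0.7263, 0.0106], [0.003, -0.003, 0.5583])
```

{"name": "play_rows", "arguments": {"rows": [[[-0.5,0.73,0.0],[0,0,0.56],1],[[-0.5,0.73,0.0],[0,0,0.56],1],[[-0.5,0.73,0.0],[0,0,0.56],1],[[-0.5,0.73,0.0],[0,0,0.56],1],[[-0.5,0.73,0.0],[0,0,0.56],1],[[-0.5,0.73,0.0],[0,0,0.56],1],[[-0.5,0.73,0.0],[0,0,0.56],1],[[-0.5,0.73,0.0],[0,0,0.56],1],[[-0.5,0.73,0.0],[0,0,0.56],1],[[-0.5,0.73,0.0],[0,0,0.56],1]]}}

```text
clock: 2.2
position: [0.4745, -0.2567, 0.2726]
ee_rot: [3.132, 0.19, -0.001]
force: [-0.1, 0.6, -0.0]
width: 0.999
```

```bash
python3 - <<'E'
from h import *
st()
print(tgt((.478,-.39,.22),7))
E
```

```text
t 2.2 p [ 0.4745 -0.2567  0.2726] yaw 6.93 rv [ 3.132e+00  1.900e-01 -1.000e-03] F [-0.08  0.58 -0.04] w 0.999 q [-0.23  0.28  0.82  1.72 -0.22  1.23  0.76]
([-0.0251, 0.2652, 0.1062], [0.0035, 0.0009, -0.0012])
```

{"name": "play_rows", "arguments": {"rows": [[[-0.025,0.265,0.106],[0,0,0],1],[[-0.025,0.265,0.106],[0,0,0],1],[[-0.025,0.265,0.106],[0,0,0],1],[[-0.025,0.265,0.106],[0,0,0],1],[[-0.025,0.265,0.106],[0,0,0],1]]}}

```text
clock: 2.7
position: [0.48, -0.3833, 0.2186]
ee_rot: [-3.134, -0.2, 0.003]
force: [-0.2, 1.4, 0.7]
width: 1.003
```

```bash
python3 - <<'E'
from h import *
st()
shot('wrist','2')
st()
E
```

```text
t 2.7 p [ 0.48   -0.3833  0.2186] yaw 7.31 rv [-3.134e+00 -2.000e-01  3.000e-03] F [-0.25  1.39  0.67] w 1.003 q [ 0.07  0.48  0.79  1.62 -0.36  1.2   1.06]
t 2.75 p [ 0.4808 -0.3822  0.2191] yaw 7.42 rv [-3.134e+00 -2.030e-01  1.000e-03] F [ 0.78  0.68 -0.08] w 0.999 q [ 0.06  0.48  0.79  1.62 -0.36  1.2   1.06]
```

View pics/wrist2.png

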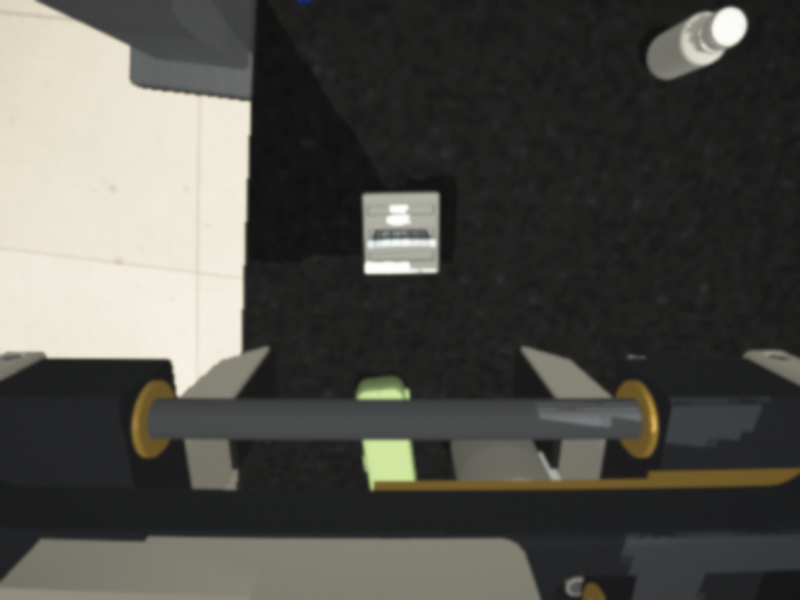

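```bash
python3 - <<'E'
from h import *
c=load('pics/wrist2.npz')
crop(c,215,300,110,190,7,'pics/c3.png')
P=cloud(c)
Q=P[110:185,220:295].reshape(-1,3)
for z0,z1 in((.017,.027),(.07,.09),(.035,.07)):
    q=Q[(Q[:,2]>z0)&(Q[:,2]<z1)]
    print(z0,len(q),cv2.minAreaRect((q[:,:2]*1000).astype(np.float32)) if len(q)>3 else '',q.mean(0).round(4))
E
```

```text
0.017 1551 ((481.82501220703125, -357.49609375), (64.21236419677734, 67.29705810546875), 8.14559268951416) [ 0.4819 -0.3555  0.0222]
0.07 241 ((481.30084228515625, -357.4052429199219), (49.55217742919922, 5.452380657196045), 8.148224830627441) [ 0.4805 -0.3572  0.0776]
0.035 144 ((481.02392578125, -355.1441650390625), (49.12438201904297, 0.8680523037910461), 8.195365905761719) [ 0.4823 -0.3549  0.0519]
```

View pics/c3.png

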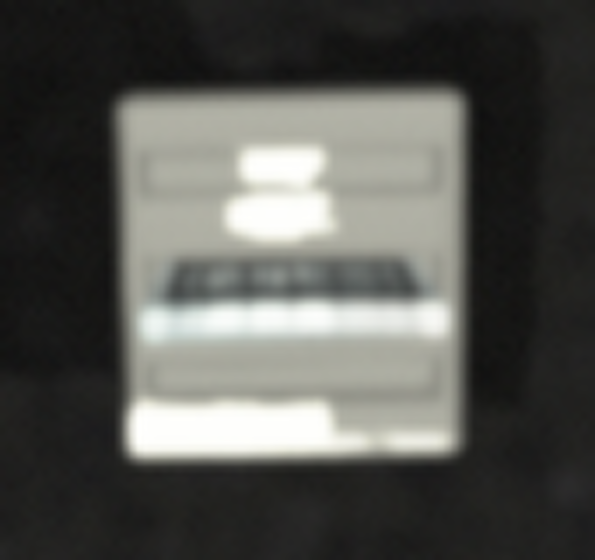

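```bash
python3 - <<'E'
from h import *
st()
print(tgt((.4813,-.3574,.13),8.15))
E
```

```text
t 2.75 p [ 0.4808 -0.3822  0.2191] yaw 7.42 rv [-3.134e+00 -2.030e-01  1.000e-03] F [ 0.78  0.68 -0.08] w 0.999 q [ 0.06  0.48  0.79  1.62 -0.36  1.2   1.06]
([0.0075, -0.0489, 0.1783], [-0.0011, 0.0005, -0.0121])
```

{"name": "play_rows", "arguments": {"rows": [[[0.007,-0.045,0.178],[0,0,-0.012],1],[[0.007,-0.045,0.178],[0,0,-0.012],1],[[0.007,-0.045,0.178],[0,0,-0.012],1],[[0.007,-0.045,0.178],[0,0,-0.012],1]]}}

```text
clock: 3.15
position: [0.482, -0.3594, 0.1317]
ee_rot: [-3.133, -0.226, -0.0]
force: [-0.3, 0.2, 0.1]
width: 1.0
```

```bash
python3 - <<'E'
from h import *
st()
c=shot('wrist','3')
st()
print(tgt((.4813,-.3574,.13),8.15))
P=cloud(c)
q=P.reshape(-1,3); q=q[(q[:,2]>.072)&(q[:,2]<.085)&(abs(q[:,0]-.481)<.04)&(abs(q[:,1]+.357)<.03)]
print(len(q),cv2.minAreaRect((q[:,:2]*1000).astype(np.float32)))
E
```

```text
t 3.15 p [ 0.482  -0.3594  0.1317] yaw 8.26 rv [-3.133 -0.226 -0.   ] F [-0.33  0.22  0.09] w 1.0 q [ 0.06  0.54  0.74  1.76 -0.42  1.01  1.1 ]
t 3.2 p [ 0.4824 -0.3608  0.1328] yaw 8.2 rv [3.132e+00 2.240e-01 3.000e-03] F [-0.28 -0.54  0.92] w 1.0 q [ 0.06  0.54  0.74  1.76 -0.42  1.01  1.1 ]
([-0.0013, -0.0072, 0.0057], [0.0017, -0.0019, 0.0008])
417 ((481.3797607421875, -357.04010009765625), (49.50796890258789, 5.4511590003967285), 8.668245315551758)
```

View pics/wrist3.png

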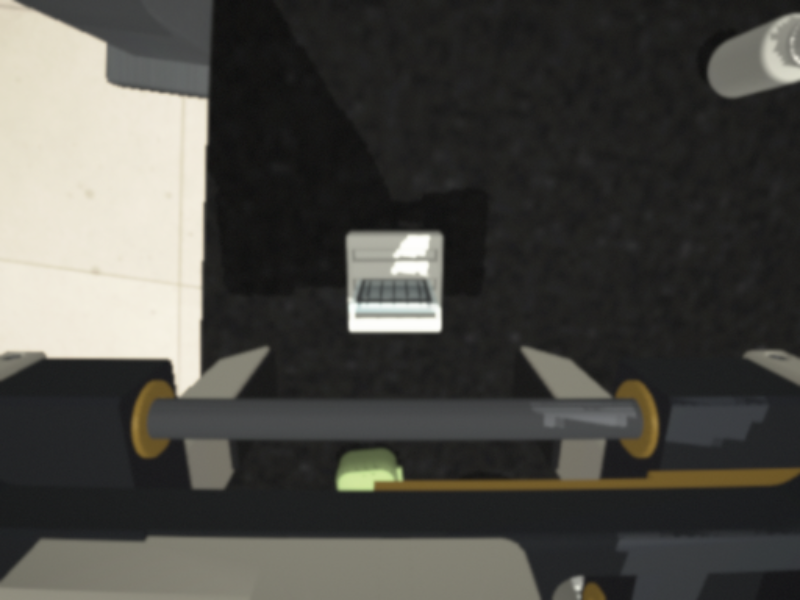

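{"name": "play_rows", "arguments": {"rows": [[[-0.001,-0.005,0.08],[0,0,0],1],[[-0.001,-0.005,0.14],[0,0,0],1],[[-0.001,-0.005,0.171],[0,0,0],1],[[-0.001,-0.005,0.171],[0,0,0],1],[[-0.001,-0.005,0.171],[0,0,0],1]]}}

```text
clock: 3.7
position: [0.4812, -0.3593, 0.0469]
ee_rot: [3.132, 0.222, 0.003]
force: [0.8, 0.6, 0.1]
width: 0.998
```

```bash
python3 - <<'E'
from h import *
st()
c=shot('scene','3');crop(c,280,360,250,320,8,'pics/c4.png')
c=shot('side','3');crop(c,285,345,125,175,10,'pics/c5.png')
st()
E
```

```text
t 3.7 p [ 0.4812 -0.3593  0.0469] yaw 8.12 rv [3.132e+00 2.220e-01 3.000e-03] F [0.76 0.59 0.15] w 0.998 q [ 0.11  0.63  0.66  1.84 -0.51  0.85  1.17]
t 3.8 p [ 0.4814 -0.3592  0.047 ] yaw 8.12 rv [3.132 0.222 0.004] F [ 0.06 -0.14  0.33] w 0.997 q [ 0.11  0.63  0.66  1.84 -0.51  0.84  1.17]
```

View pics/c4.png

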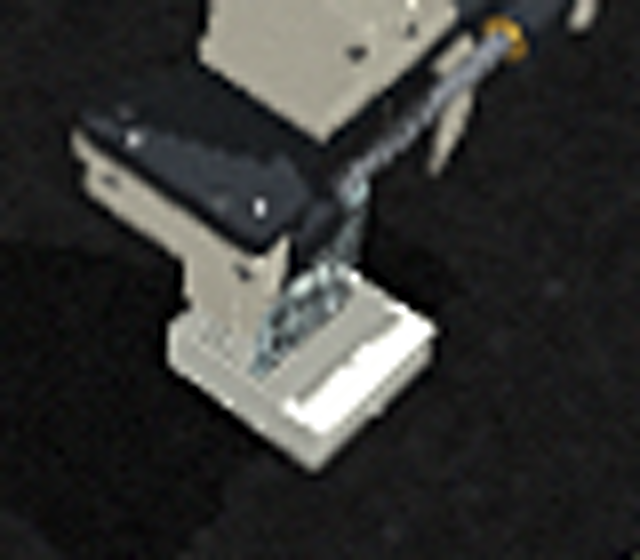

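View pics/c5.png

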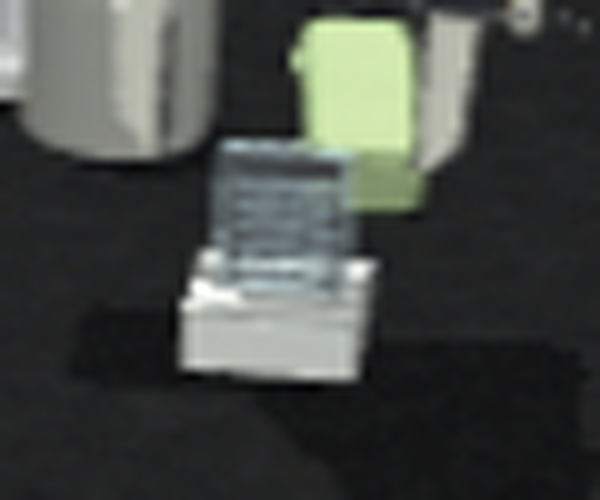

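{"name": "play_rows", "arguments": {"rows": [[[0,-0.003,0],[0,0,0],1],[[0,-0.003,0],[0,0,0],0.3],[[0,-0.003,0],[0,0,0],0.1],[[0,-0.003,0],[0,0,0],-0.2],[[0,-0.003,0],[0,0,0],-0.5],[[0,-0.003,0],[0,0,0],-1],[[0,-0.003,0],[0,0,0],-1]], "newtons": 10}}

```text
clock: 4.5
position: [0.4801, -0.3566, 0.045]
ee_rot: [-3.134, -0.223, 0.0]
force: [-0.1, 0.4, 0.2]
width: 0.533
```

```bash
python3 - <<'E'
from h import *
st()
E
```

```text
t 4.5 p [ 0.4801 -0.3566  0.045 ] yaw 8.13 rv [-3.134 -0.223  0.   ] F [-0.08  0.43  0.2 ] w 0.533 q [ 0.11  0.63  0.66  1.84 -0.51  0.84  1.17]
```

{"name": "play_rows", "arguments": {"rows": [[[0,0,-0.02],[0,0,0],-1],[[0,0,-0.06],[0,0,0],-1],[[0,0,-0.12],[0,0,0],-1],[[0,0,-0.2],[0,0,0],-1],[[0,0,-0.27],[0,0,0],-1],[[0,0,-0.27],[0,0,0],-1]]}}

```text
clock: 5.1
position: [0.4818, -0.359, 0.1855]
ee_rot: [3.129, 0.221, 0.01]
force: [-0.0, -1.3, -0.1]
width: 0.542
```

```bash
python3 - <<'E'
from h import *
st()
c=shot('wrist','4')
print(tgt((.50,.06,.20),8.2))
E
```

```text
t 5.1 p [ 0.4818 -0.359   0.1855] yaw 8.1 rv [3.129 0.221 0.01 ] F [-0.03 -1.25 -0.13] w 0.542 q [ 0.02  0.48  0.78  1.71 -0.37  1.1   1.06]
([0.1556, -0.8217, -0.0359], [0.0028, -0.0037, -0.0012])
```

View pics/wrist4.png

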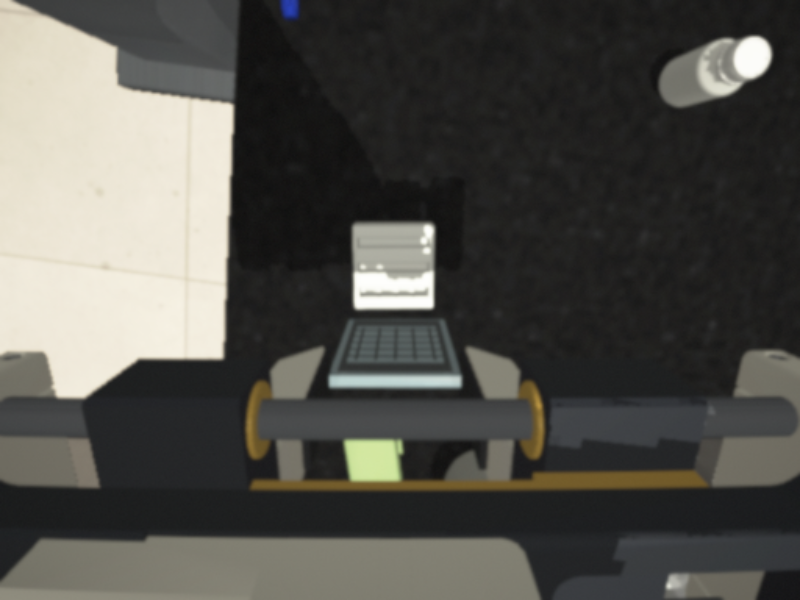

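{"name": "play_rows", "arguments": {"rows": [[[0.155,-0.79,-0.05],[0,0,0],-1],[[0.155,-0.79,-0.05],[0,0,0],-1],[[0.155,-0.79,-0.05],[0,0,0],-1],[[0.155,-0.79,-0.05],[0,0,0],-1],[[0.155,-0.79,-0.05],[0,0,0],-1],[[0.155,-0.79,-0.05],[0,0,0],-1],[[0.155,-0.79,-0.05],[0,0,0],-1],[[0.155,-0.79,-0.05],[0,0,0],-1],[[0.155,-0.79,-0.05],[0,0,0],-1],[[0.155,-0.79,-0.05],[0,0,0],-1]]}}

```text
clock: 6.15
position: [0.5002, 0.047, 0.2043]
ee_rot: [3.133, 0.229, -0.003]
force: [0.3, -1.2, -0.7]
width: 0.534
```

```bash
python3 - <<'E'
from h import *
st()
c=shot('wrist','5')
E
```

```text
t 6.15 p [0.5002 0.047  0.2043] yaw 8.36 rv [ 3.133e+00  2.290e-01 -3.000e-03] F [ 0.35 -1.17 -0.67] w 0.534 q [-0.81  0.27  0.78  1.9  -0.21  1.06  0.2 ]
```

View pics/wrist5.png

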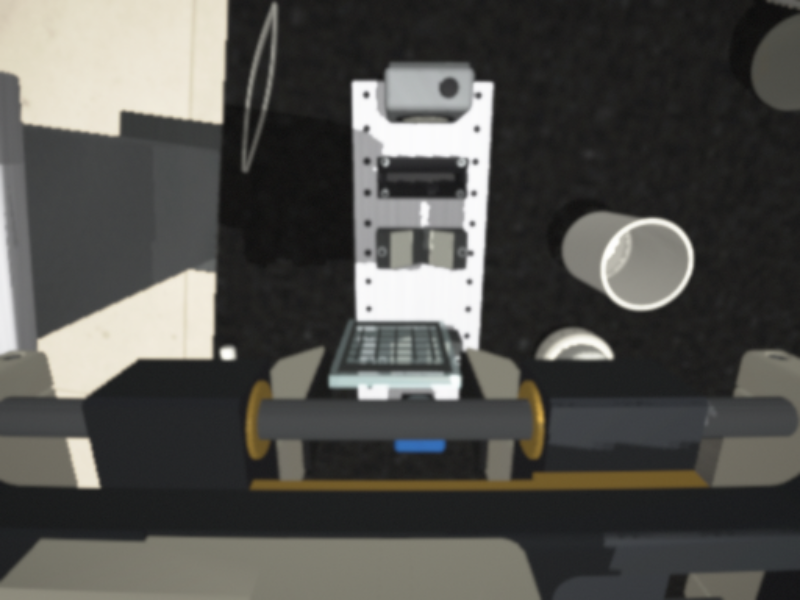

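```bash
cat > m5.py <<'E'
from h import *
import sys
c=load(sys.argv[1]); P=cloud(c)
g=c['p'].mean(2)
def rect(u0,u1,v0,v1,z0,z1,n):
    A=P[v0:v1,u0:u1]; m=(A[...,2]>z0)&(A[...,2]<z1)
    q=A[m]; r=cv2.minAreaRect((q[:,:2]*1000).astype(np.float32))
    print(n,len(q),np.round(r[0],2),np.round(r[1],2),round(r[2],2),'zmed',np.median(q[:,2]).round(4)); return q
q=rect(220,320,45,205,.007,.016,'base')
rect(235,310,95,130,.034,.042,'holder')
rect(235,310,140,175,.043,.049,'vblock+')
rect(235,310,35,90,.09,.099,'lamp')
rect(205,300,200,260,.15,.25,'plate')
# base edges: fit lines of left/right edges
A=P[...,2]; 
E
python3 m5.py pics/wrist5.npz; python3 -c "
from h import *
c=load('pics/wrist5.npz'); crop(c,220,320,90,180,7,'pics/c6.png')"
```

```text
base 8361 [514.46  97.07] [110.81 195.44] 8.31 zmed 0.0125
holder 1227 [510.63 121.8 ] [70.24 30.14] 8.51 zmed 0.0379
vblock+ 603 [518.99  67.02] [71.25 29.92] 8.21 zmed 0.0458
lamp 887 [502.65 174.93] [52.77 23.42] 8.54 zmed 0.0907
plate 3563 [500.21  47.66] [55.59 20.29] 8.57 zmed 0.2226
```

View pics/c6.png

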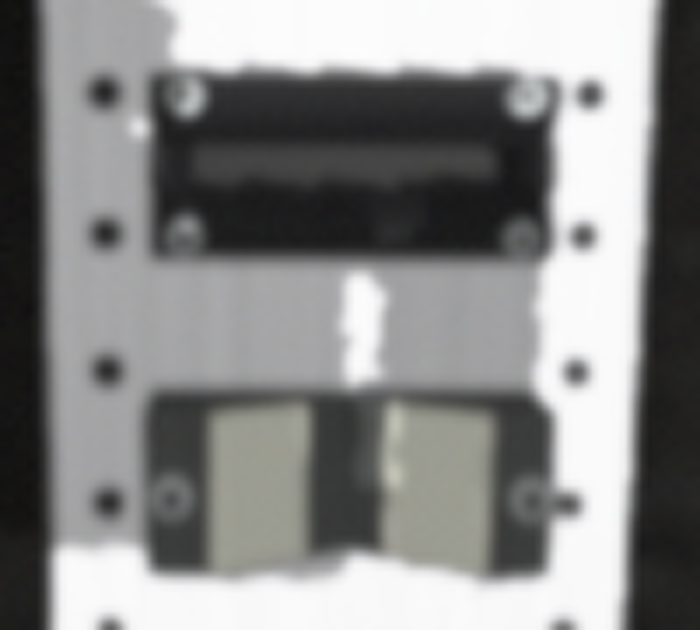

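```bash
python3 - <<'E'
from h import *
for f in ('4','5'):
    c=load(f'pics/wrist{f}.npz'); P=cloud(c)
    u0,u1=222,285
    for v in range(200,262,4):
        r=P[v,u0:u1]; k=np.array([25,32,40]); print(v,P[v,[230,252,275]].round(4).tolist(), c['p'][v,252])
E
```

```text
200 [[0.459, -0.4053, 0.0006], [0.4886, -0.401, 0.0009], [0.5197, -0.3969, -0.0001]] [31 31 29]
204 [[0.4596, -0.411, 0.0006], [0.4895, -0.4072, -0.0009], [0.5207, -0.4026, -0.0001]] [55 58 58]
208 [[0.4646, -0.3601, 0.1604], [0.4817, -0.3579, 0.1598], [0.4993, -0.3548, 0.1616]] [68 73 73]
212 [[0.4653, -0.3603, 0.1688], [0.4816, -0.3579, 0.1691], [0.4987, -0.3555, 0.1692]] [74 80 79]
216 [[0.4658, -0.36, 0.1779], [0.4816, -0.3579, 0.1777], [0.4979, -0.3553, 0.1783]] [73 79 78]
220 [[0.4664, -0.3596, 0.1865], [0.4816, -0.358, 0.1851], [0.4972, -0.3552, 0.1867]] [70 75 74]
224 [[0.4669, -0.3598, 0.1932], [0.4814, -0.3572, 0.1946], [0.4967, -0.3554, 0.1936]] [67 73 72]
228 [[0.4674, -0.3593, 0.201], [0.4814, -0.3578, 0.1999], [0.496, -0.355, 0.2015]] [64 69 68]
232 [[0.4678, -0.3594, 0.2068], [0.4814, -0.3574, 0.207], [0.4956, -0.3556, 0.2066]] [67 72 71]
236 [[0.4682, -0.3593, 0.2128], [0.4813, -0.3569, 0.214], [0.495, -0.3552, 0.2136]] [53 55 55]
240 [[0.4686, -0.3594, 0.218], [0.4813, -0.3571, 0.2192], [0.4946, -0.3556, 0.2185]] [149 162 159]
244 [[0.4689, -0.3614, 0.2191], [0.4816,
[... 1268 characters left out ...]
, 0.0504, 0.2255]] [91 98 96]
236 [[0.4868, 0.0469, 0.2326], [0.4999, 0.0488, 0.2324], [0.5136, 0.0509, 0.2326]] [63 66 65]
240 [[0.4873, 0.0468, 0.2378], [0.5001, 0.0477, 0.2356], [0.5134, 0.0501, 0.2367]] [170 183 181]
244 [[0.4876, 0.0444, 0.2381], [0.5004, 0.0459, 0.2373], [0.5137, 0.048, 0.2376]] [193 214 212]
248 [[0.4849, -0.0735, 0.0129], [0.5007, 0.0437, 0.238], [0.5141, 0.0454, 0.2374]] [179 187 187]
252 [[0.4857, -0.0797, 0.0133], [0.5175, -0.0749, 0.0134], [0.5461, -0.0554, 0.0423]] [153 154 155]
256 [[0.4892, 0.0767, 0.3115], [0.4959, 0.0778, 0.3116], [0.503, 0.0783, 0.3106]] [76 76 77]
260 [[0.4894, 0.0767, 0.3138], [0.4959, 0.0773, 0.3132], [0.5028, 0.0784, 0.3133]] [65 67 67]
```

{"name": "play_rows", "arguments": {"rows": [[[0.043,-0.147,0.0],[0,0,0],-1],[[0.043,-0.147,0.0],[0,0,0],-1],[[0.043,-0.147,0.08],[0,0,0],-1],[[0.043,-0.147,0.15],[0,0,0],-1],[[0.043,-0.147,0.2],[0,0,0],-1],[[0.043,-0.147,0.2],[0,0,0],-1],[[0.043,-0.147,0.2],[0,0,0],-1]]}}

```text
clock: 6.9
position: [0.512, 0.1192, 0.1054]
ee_rot: [3.133, 0.218, -0.001]
force: [0.2, -0.0, -0.1]
width: 0.535
```

```bash
python3 - <<'E'
from h import *
st()
c=shot('wrist','6')
st()
P=cloud(c)
for v in range(200,256,4): print(v,P[v,[230,252,275]].round(4).tolist(), c['p'][v,252])
E
```

```text
t 6.9 p [0.512  0.1192 0.1054] yaw 7.96 rv [ 3.133e+00  2.180e-01 -1.000e-03] F [ 0.16 -0.04 -0.1 ] w 0.535 q [-0.83  0.43  0.68  1.97 -0.36  0.86  0.18]
t 6.95 p [0.5127 0.1198 0.1062] yaw 8.0 rv [3.134e+00 2.190e-01 2.000e-03] F [ 0.16 -0.75 -0.72] w 0.538 q [-0.83  0.43  0.68  1.97 -0.36  0.86  0.18]
200 [[0.4923, 0.1111, 0.038], [0.5125, 0.1141, 0.0384], [0.5338, 0.1168, 0.0374]] [29 30 30]
204 [[0.4938, 0.1173, 0.0679], [0.513, 0.1108, 0.0401], [0.5343, 0.1131, 0.038]] [54 57 57]
208 [[0.4947, 0.1181, 0.0803], [0.5117, 0.1204, 0.08], [0.5293, 0.1234, 0.0813]] [143 149 151]
212 [[0.4953, 0.1177, 0.0881], [0.5117, 0.1205, 0.0894], [0.5288, 0.1229, 0.0895]] [82 88 87]
216 [[0.496, 0.1187, 0.099], [0.5117, 0.1206, 0.0982], [0.5281, 0.1228, 0.0981]] [138 144 145]
220 [[0.4966, 0.1188, 0.1069], [0.5117, 0.1207, 0.1064], [0.5275, 0.1228, 0.1061]] [117 123 123]
224 [[0.4972, 0.1184, 0.1132], [0.5117, 0.121, 0.1144], [0.527, 0.1225, 0.113]] [69 74 74]
228 [[0.4977, 0.1186, 0.1203], [0.5117, 0.1207, 0.1206], [0.5262, 0.1233, 0.1218]] [70 76 74]
232 [[0.4982, 0.119, 0.1275], [0.5118, 0.1205, 0.1266], [0.526, 0.1225, 0.1264]] [70 75 75]
236 [[0.4986, 0.1187, 0.1326], [0.5117, 0.1211, 0.1338], [0.5254, 0.1229, 0.1335]] [55 57 56]
240 [[0.4991, 0.1195, 0.1398], [0.5118, 0.1207, 0.1385], [0.5252, 0.1223, 0.138]] [148 163 160]
244 [[0.4993, 0.1164, 0.1386], [0.5121, 0.1184, 0.1389], [0.5253, 0.1208, 0.14]] [194 214 213]
248 [[0.4981, 0.0654, 0.0441], [0.5125, 0.1155, 0.1382], [0.5258, 0.1178, 0.1391]] [125 135 134]
252 [[0.4986, 0.0614, 0.0444], [0.5218, 0.0477, 0.0123], [0.5409, 0.0687, 0.0469]] [216 217 218]
```

View pics/wrist6.png

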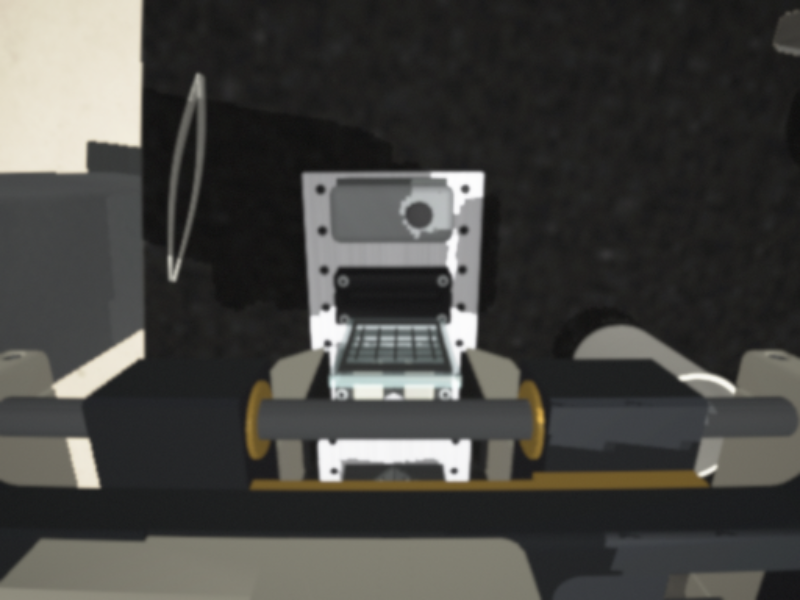

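```bash
python3 - <<'E'
from h import *
c=load('pics/wrist6.npz'); P=cloud(c)
def rect(u0,u1,v0,v1,z0,z1,n):
    A=P[v0:v1,u0:u1]; m=(A[...,2]>z0)&(A[...,2]<z1)
    q=A[m]; r=cv2.minAreaRect((q[:,:2]*1000).astype(np.float32))
    print(n,len(q),np.round(r[0],2),np.round(r[1],2),round(r[2],2),np.round(cv2.boxPoints(r),1).tolist())
rect(195,310,165,206,.034,.042,'holder')
rect(190,320,105,240,.007,.016,'base')
crop(c,190,310,105,210,6,'pics/c7.png')
E
```

```text
holder 1710 [510.42 123.01] [70.17 28.34] 8.04 [[473.70001220703125, 132.10000610351562], [477.70001220703125, 104.0999984741211], [547.0999755859375, 113.9000015258789], [543.2000122070312, 141.89999389648438]]
base 5450 [509.18 131.26] [110.4  126.35] 8.15 [[445.6000061035156, 186.0], [463.5, 60.900001525878906], [572.7999877929688, 76.5999984741211], [554.9000244140625, 201.60000610351562]]
```

View pics/c7.png

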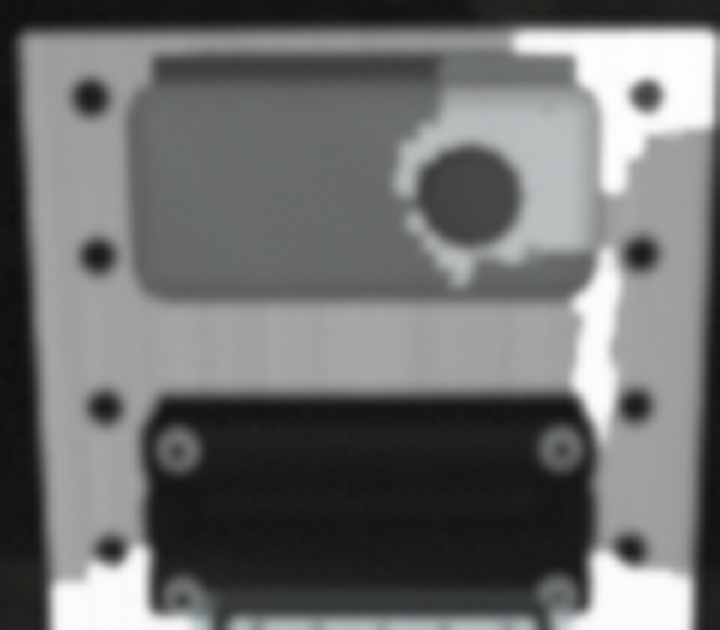

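{"name": "play_rows", "arguments": {"rows": [[[-0.0016,-0.007,0.01],[0,0,-0.008],-1],[[-0.0016,-0.007,0.03],[0,0,-0.008],-1],[[-0.0016,-0.007,0.05],[0,0,-0.008],-1],[[-0.0016,-0.007,0.062],[0,0,-0.008],-1],[[-0.0016,-0.007,0.07],[0,0,-0.008],-1],[[-0.0016,-0.007,0.076],[0,0,-0.008],-1],[[-0.0016,-0.007,0.076],[0,0,-0.008],-1]]}}

```text
clock: 7.65
position: [0.5104, 0.1244, 0.0667]
ee_rot: [3.132, 0.236, -0.001]
force: [0.1, -0.0, 0.3]
width: 0.538
```

```bash
python3 - <<'E'
from h import *
st()
c=shot('wrist','7')
st()
P=cloud(c)
for v in range(204,256,8): print(v,P[v,[230,252,275]].round(4).tolist(), c['p'][v,252])
crop(c,190,310,150,260,5,'pics/c8.png')
E
```

```text
t 7.65 p [0.5104 0.1244 0.0667] yaw 8.61 rv [ 3.132e+00  2.360e-01 -1.000e-03] F [ 0.09 -0.04  0.32] w 0.538 q [-0.8   0.49  0.63  2.   -0.41  0.78  0.22]
t 7.7 p [0.5105 0.1245 0.067 ] yaw 8.61 rv [ 3.133  0.236 -0.   ] F [-0.3  -0.17 -0.73] w 0.539 q [-0.8   0.49  0.64  2.   -0.41  0.78  0.22]
204 [[0.4924, 0.1242, 0.035], [0.5098, 0.127, 0.0353], [0.5279, 0.13, 0.0361]] [27 28 27]
212 [[0.4937, 0.1233, 0.051], [0.51, 0.1258, 0.051], [0.5272, 0.1279, 0.0495]] [71 76 75]
220 [[0.4949, 0.123, 0.0662], [0.5101, 0.1255, 0.0667], [0.5258, 0.1283, 0.0676]] [67 73 73]
228 [[0.496, 0.124, 0.0824], [0.51, 0.126, 0.082], [0.5247, 0.1282, 0.0819]] [73 78 77]
236 [[0.4969, 0.1239, 0.0942], [0.51, 0.1263, 0.0951], [0.5237, 0.1282, 0.0946]] [65 67 66]
244 [[0.4977, 0.1219, 0.1007], [0.5104, 0.1238, 0.1007], [0.5236, 0.1259, 0.1009]] [195 216 214]
252 [[0.4978, 0.0799, 0.0309], [0.5173, 0.0775, 0.0209], [0.5362, 0.0852, 0.03]] [72 74 73]
```

View pics/c8.png

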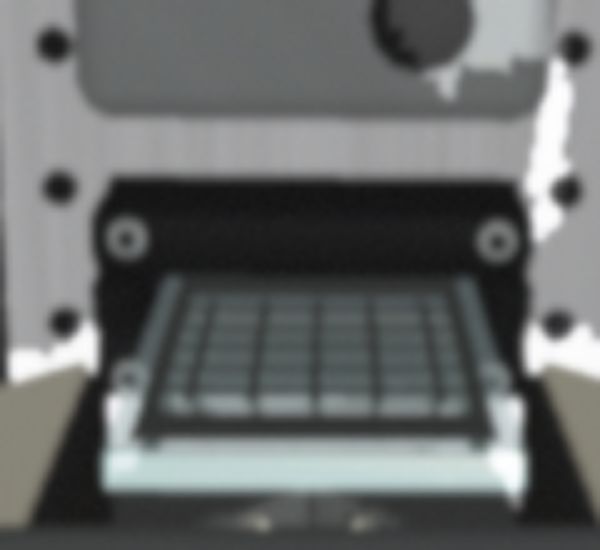

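{"name": "play_rows", "arguments": {"rows": [[[0,0.003,0],[0,0,0.004],-1],[[0,0.003,0.004],[0,0,0.004],-1],[[0,0.003,0.01],[0,0,0.004],-1],[[0,0.003,0.016],[0,0,0.004],-1],[[0,0.003,0.02],[0,0,0.004],-1],[[0,0.003,0.023],[0,0,0.004],-1],[[0,0.003,0.023],[0,0,0.004],-1]]}}

```text
clock: 8.4
position: [0.5106, 0.1231, 0.0553]
ee_rot: [3.133, 0.229, -0.001]
force: [0.0, -0.4, -0.8]
width: 0.54
```

```bash
cat > pl.py <<'E'
from h import *
import sys
st()
c=shot('wrist',sys.argv[1])
st()
P=cloud(c)
for v in range(208,252,8): print(v,P[v,[230,252,275]].round(4).tolist(), c['p'][v,252])
A=P[236:252,225:280].reshape(-1,3); A=A[(A[:,2]>.08)&(A[:,2]<.15)]
print('top z',np.sort(A[:,2])[-60:].mean())
E
python3 pl.py 8
```

```text
t 8.4 p [0.5106 0.1231 0.0553] yaw 8.37 rv [ 3.133e+00  2.290e-01 -1.000e-03] F [ 0.01 -0.44 -0.76] w 0.54 q [-0.79  0.5   0.62  2.01 -0.42  0.75  0.24]
t 8.45 p [0.5107 0.1231 0.0555] yaw 8.37 rv [ 3.133  0.229 -0.   ] F [-0.24  0.25 -0.06] w 0.535 q [-0.79  0.5   0.62  2.01 -0.42  0.75  0.24]
208 [[0.4934, 0.1233, 0.0342], [0.51, 0.1257, 0.034], [0.5274, 0.1284, 0.0345]] [58 64 66]
216 [[0.4946, 0.1225, 0.0491], [0.5103, 0.1242, 0.0476], [0.5265, 0.1272, 0.049]] [70 75 76]
224 [[0.4957, 0.1224, 0.0636], [0.5103, 0.1246, 0.0638], [0.5254, 0.127, 0.0641]] [67 71 70]
232 [[0.4967, 0.1226, 0.0771], [0.5103, 0.1244, 0.0766], [0.5245, 0.1265, 0.0765]] [68 73 72]
240 [[0.4976, 0.1224, 0.0879], [0.5103, 0.1243, 0.088], [0.5235, 0.1267, 0.0888]] [175 188 187]
248 [[0.4973, 0.0784, 0.0119], [0.5111, 0.1193, 0.0881], [0.5242, 0.1221, 0.0898]] [152 163 162]
top z 0.08994212631852055
```

{"name": "play_rows", "arguments": {"rows": [[[0,0,0.002],[0,0,0],-1],[[0,0,0.004],[0,0,0],-1],[[0,0,0.004],[0,0,0],-1]]}}

```text
clock: 8.75
position: [0.5117, 0.1233, 0.0543]
ee_rot: [-3.133, -0.229, -0.003]
force: [-0.2, 0.3, 6.5]
width: 0.537
```

```bash
python3 pl.py 9
```

```text
t 8.75 p [0.5117 0.1233 0.0543] yaw 8.37 rv [-3.133e+00 -2.290e-01 -3.000e-03] F [-0.23  0.32  6.5 ] w 0.537 q [-0.79  0.51  0.62  2.01 -0.43  0.75  0.24]
t 8.8 p [0.5116 0.1233 0.0543] yaw 8.37 rv [-3.133e+00 -2.290e-01 -3.000e-03] F [-0.26  0.67  7.9 ] w 0.54 q [-0.79  0.51  0.62  2.01 -0.43  0.75  0.24]
208 [[0.4945, 0.1241, 0.0349], [0.5111, 0.1264, 0.0346], [0.5284, 0.1289, 0.0344]] [51 55 56]
216 [[0.4957, 0.1227, 0.048], [0.5113, 0.1249, 0.0478], [0.5275, 0.1276, 0.0487]] [64 69 69]
224 [[0.4968, 0.1228, 0.0631], [0.5113, 0.125, 0.0634], [0.5264, 0.1272, 0.0632]] [65 69 68]
232 [[0.4977, 0.1227, 0.0759], [0.5114, 0.1244, 0.0752], [0.5256, 0.1264, 0.075]] [73 78 76]
240 [[0.4986, 0.1225, 0.0868], [0.5114, 0.1241, 0.0862], [0.5246, 0.1267, 0.0876]] [178 192 191]
248 [[0.4992, 0.1181, 0.0883], [0.512, 0.1197, 0.0876], [0.5255, 0.1216, 0.0875]] [178 192 190]
top z 0.08931191736327292
```

{"name": "play_rows", "arguments": {"rows": [[[0,0,-0.002],[0,0,0],-1],[[0,0,-0.002],[0,0,0],0.3],[[0,0,-0.002],[0,0,0],0.6],[[0,0,-0.002],[0,0,0],0.8],[[0,0,-0.002],[0,0,0],0.8],[[0,0,-0.06],[0,0,0],0.8],[[0,0,-0.14],[0,0,0],0.8],[[0,0,-0.22],[0,0,0],0.8],[[0,0,-0.3],[0,0,0],1],[[0,0,-0.3],[0,0,0],1]]}}

```text
clock: 9.8
position: [0.5138, 0.1234, 0.2084]
ee_rot: [-3.13, -0.229, -0.012]
force: [0.9, -0.6, -0.3]
width: 0.992
```

```bash
python3 - <<'E'
from h import *
st()
c=shot('wrist','10')
P=cloud(c); Q=P[100:262,200:310].reshape(-1,3)
for z0,z1 in ((.08,.093),(.034,.042)):
    q=Q[(Q[:,2]>z0)&(Q[:,2]<z1)&(abs(Q[:,1]-.1215)<.03)]
    print(len(q),cv2.minAreaRect((q[:,:2]*1000).astype(np.float32)),np.median(q[:,2]))
print(tgt((.47,.30,.21),14))
E
```

```text
t 9.8 p [0.5138 0.1234 0.2084] yaw 8.35 rv [-3.13  -0.229 -0.012] F [ 0.86 -0.63 -0.28] w 0.992 q [-0.92  0.31  0.76  1.85 -0.24  1.07  0.08]
265 ((511.37457275390625, 122.37617492675781), (49.16348648071289, 4.784754276275635), 8.500617027282715) 0.08810602036290482
722 ((510.7511291503906, 121.5611343383789), (69.99175262451172, 30.801069259643555), 8.290693283081055) 0.038079511329457666
([-0.0323, -0.3616, -0.0076], [-0.0015, -0.0046, -0.0936])
```

View pics/wrist10.png

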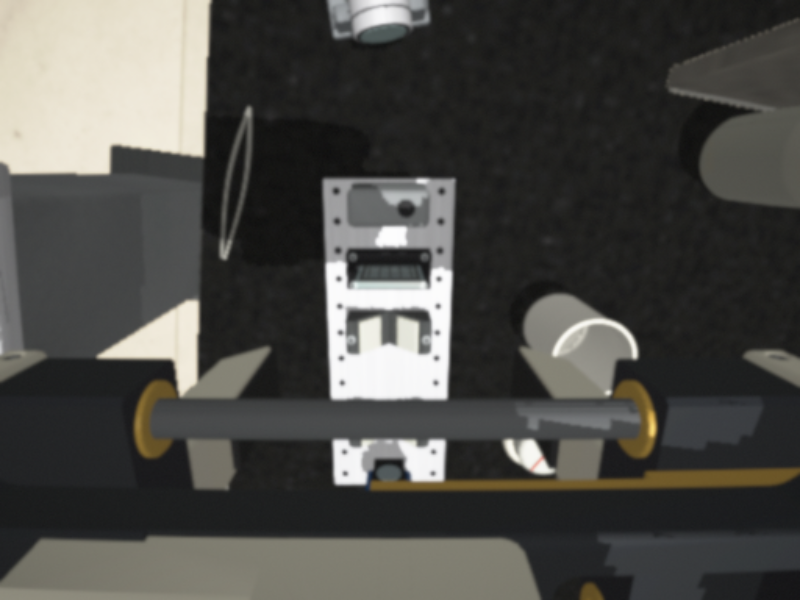

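{"name": "play_rows", "arguments": {"rows": [[[-0.035,-0.34,-0.01],[0,0,-0.09],1],[[-0.035,-0.34,-0.01],[0,0,-0.09],1],[[-0.035,-0.34,-0.01],[0,0,-0.09],1],[[-0.035,-0.34,-0.01],[0,0,-0.09],1],[[-0.035,-0.34,-0.01],[0,0,-0.09],1],[[-0.035,-0.34,-0.01],[0,0,-0.09],1]]}}

```text
clock: 10.45
position: [0.4681, 0.2882, 0.2075]
ee_rot: [3.117, 0.378, -0.002]
force: [-0.1, -1.4, 0.1]
width: 0.999
```

```bash
python3 - <<'E'
from h import *
st()
c=shot('wrist','11')
st()
E
```

```text
t 10.45 p [0.4681 0.2882 0.2075] yaw 13.81 rv [ 3.117e+00  3.780e-01 -2.000e-03] F [-0.08 -1.44  0.1 ] w 0.999 q [-1.16  0.34  0.68  1.79 -0.24  1.1  -0.15]
t 10.5 p [0.4686 0.2873 0.2078] yaw 13.71 rv [ 3.118e+00  3.750e-01 -2.000e-03] F [ 0.22 -0.34 -0.25] w 1.0 q [-1.16  0.34  0.68  1.79 -0.24  1.1  -0.15]
```

View pics/wrist11.png

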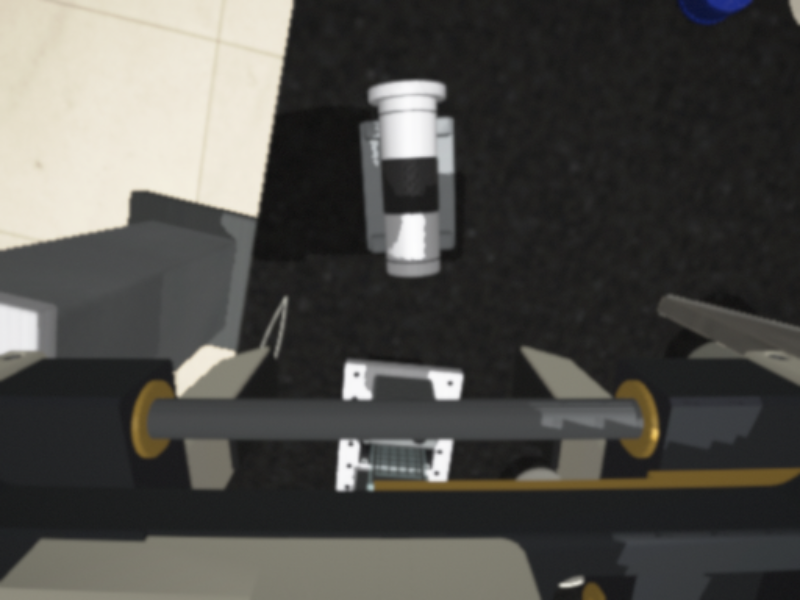

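Barrel at columns 370–445, rows 80–275 (of 600), flange at top, ring at rows 155–213. Fit its axis and extent.

```bash
cat > bar.py <<'E'
from h import *
import sys
from scipy.optimize import least_squares
c=load(sys.argv[1]); P=cloud(c); u0,u1,v0,v1=[int(x) for x in sys.argv[2:6]]
A=P[v0:v1,u0:u1]; m=(A[...,2]>.045)&(A[...,2]<.08); q=A[m]
r=cv2.minAreaRect((q[:,:2]*1000).astype(np.float32)); print('all',r)
# cylinder fit r=21 to upper points
def res(x):
    a=np.array([-np.sin(x[2]),np.cos(x[2])]); n=np.array([a[1],-a[0]])
    s=(q[:,:2]-x[:2])@n
    return np.hypot(s,q[:,2]-x[3])-.021
mm=np.ones(len(q),bool); q0=q; x=np.array([q[:,0].mean(),q[:,1].mean(),np.radians(14),.0437])
for i in range(3):
    q=q0[mm]; f=least_squares(res,x,loss='soft_l1',f_scale=.001); x=f.x; q=q0; mm=abs(res(x))<.003
a=np.array([-np.sin(x[2]),np.cos(x[2])]); 
t=(q0[:,:2]-x[:2])@a; print('axis yaw',np.degrees(x[2]),'z',x[3],mm.sum())
t0,t1=t.min(),t.max(); print('extent',t0,t1,t1-t0)
for tt,n in ((t0+.066,'origin from tail'),(t1-.068,'from flange')): print(n,x[:2]+a*tt)
# ring: dark
g=c['p'][v0:v1,u0:u1].mean(2); d=A[m&(g<80)]; td=(d[:,:2]-x[:2])@a; 
print('ring',len(d),np.percentile(td,[2,50,98]), 'centre',x[:2]+a*(np.percentile(td,2)+np.percentile(td,98))/2)
E
python3 bar.py pics/wrist11.npz 225 295 40 185
```

```text
all ((462.5680236816406, 355.8070373535156), (54.281768798828125, 134.41090393066406), 16.744163513183594)
axis yaw 16.705722624605727 z 0.04397551154177263 4072
extent 2.7954478310778286 2.929852322912266 0.1344044918344376
origin from tail [0.46351815 0.35483915]
from flange [0.46340188 0.35522657]
ring 1236 [2.84363124 2.8620223  2.87985092] centre [0.46343385 0.35512002]
```

```bash
python3 - <<'E'
from h import *
st()
print(tgt((.4635,.3550,.13),16.7))
E
```

```text
t 10.5 p [0.4686 0.2873 0.2078] yaw 13.71 rv [ 3.118e+00  3.750e-01 -2.000e-03] F [ 0.22 -0.34 -0.25] w 1.0 q [-1.16  0.34  0.68  1.79 -0.24  1.1  -0.15]
([0.0223, -0.1341, 0.1554], [0.0012, 0.0011, -0.0499])
```

{"name": "play_rows", "arguments": {"rows": [[[0.022,-0.134,0.05],[0,0,-0.05],1],[[0.022,-0.134,0.12],[0,0,-0.05],1],[[0.022,-0.134,0.155],[0,0,-0.05],1],[[0.022,-0.134,0.155],[0,0,-0.05],1],[[0.022,-0.134,0.155],[0,0,-0.05],1]]}}

```text
clock: 11.0
position: [0.4645, 0.3545, 0.1315]
ee_rot: [3.108, 0.453, 0.0]
force: [1.1, 0.0, 0.6]
width: 1.001
```

```bash
python3 - <<'E'
from h import *
st()
c=shot('wrist','12')
st()
print(tgt((.4635,.3550,.0327),16.7))
E
python3 bar.py pics/wrist12.npz 215 300 90 232
```

```text
t 11.0 p [0.4645 0.3545 0.1315] yaw 16.6 rv [3.108 0.453 0.   ] F [1.08 0.03 0.64] w 1.001 q [-1.17  0.48  0.61  1.8  -0.33  0.97 -0.14]
t 11.05 p [0.4649 0.355  0.1323] yaw 16.61 rv [-3.108e+00 -4.540e-01 -2.000e-03] F [-0.49 -0.14  0.49] w 1.0 q [-1.17  0.48  0.61  1.79 -0.33  0.97 -0.14]
([-0.003, -0.0008, 0.1992], [-0.0, -0.0014, -0.0015])
all ((460.1126708984375, 367.6947021484375), (54.25410079956055, 112.33767700195312), 16.82364845275879)
axis yaw 16.711193942776053 z 0.044058729906068926 4529
extent 4.566450765329678 4.6788160958707214 0.11236533054104303
origin from tail [0.45690457 0.37695482]
from flange [0.46312557 0.35623387]
ring 1646 [4.5927339  4.61158124 4.62878101] centre [0.46314243 0.3561777 ]
```

View pics/wrist12.png

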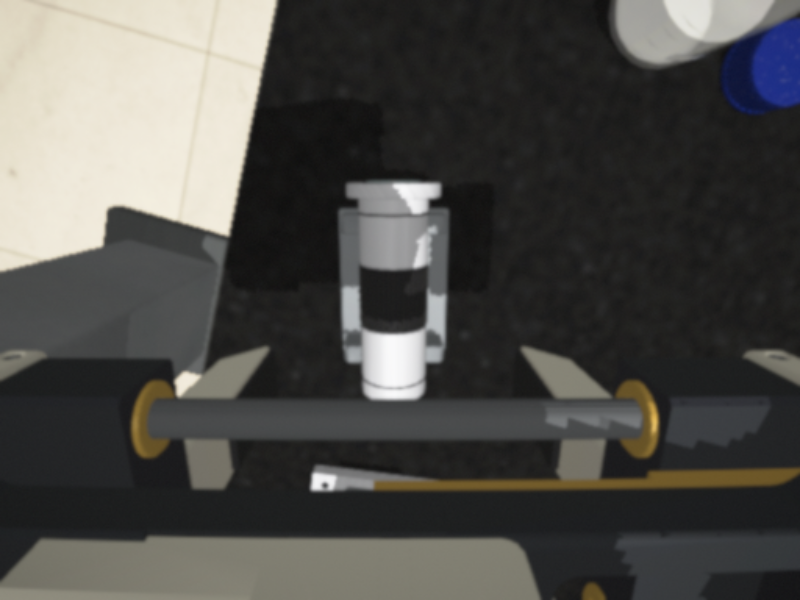

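{"name": "play_rows", "arguments": {"rows": [[[-0.002,-0.002,0.08],[0,0,0],1],[[-0.002,-0.002,0.15],[0,0,0],1],[[-0.002,-0.002,0.198],[0,0,0],1],[[-0.002,-0.002,0.198],[0,0,0],1],[[-0.002,-0.002,0.198],[0,0,0],0.3],[[-0.002,-0.002,0.198],[0,0,0],0.0],[[-0.002,-0.002,0.198],[0,0,0],-0.2]], "newtons": 10}}

```text
clock: 11.75
position: [0.4633, 0.3578, 0.0339]
ee_rot: [-3.106, -0.458, -0.004]
force: [0.9, -0.3, 0.2]
width: 0.791
```

```bash
python3 - <<'E'
from h import *
st()
E
```

```text
t 11.75 p [0.4633 0.3578 0.0339] yaw 16.76 rv [-3.106 -0.458 -0.004] F [ 0.9  -0.28  0.21] w 0.791 q [-1.11  0.6   0.53  1.88 -0.42  0.77 -0.06]
```

{"name": "play_rows", "arguments": {"rows": [[[0,0.003,0.002],[0,0,0],-0.2],[[0,0.003,0.002],[0,0,0],-0.5],[[0,0.003,0.002],[0,0,0],-1],[[0,0.003,0.002],[0,0,0],-1],[[0,0.003,0.002],[0,0,0],-1],[[0,0.003,0.002],[0,0,0],-1],[[0,0.003,0.002],[0,0,0],-1]], "newtons": 40}}

```text
clock: 12.45
position: [0.4632, 0.356, 0.0324]
ee_rot: [-3.107, -0.458, -0.001]
force: [-5.4, -2.1, 18.5]
width: 0.245
```

```bash
python3 - <<'E'
from h import *
st()
E
```

```text
t 12.45 p [0.4632 0.356  0.0324] yaw 16.75 rv [-3.107e+00 -4.580e-01 -1.000e-03] F [-5.36 -2.07 18.46] w 0.245 q [-1.11  0.6   0.53  1.88 -0.43  0.77 -0.05]
```

```bash
python3 - <<'E'
from h import *
c=shot('wrist','13')
c=shot('side','13');crop(c,190,340,180,290,5,'pics/c9.png')
st()
E
```

```text
t 12.55 p [0.4632 0.3561 0.0329] yaw 16.75 rv [-3.106e+00 -4.570e-01 -1.000e-03] F [-4.45 -3.08 22.03] w 0.235 q [-1.11  0.6   0.53  1.88 -0.43  0.77 -0.05]
```

View pics/wrist13.png

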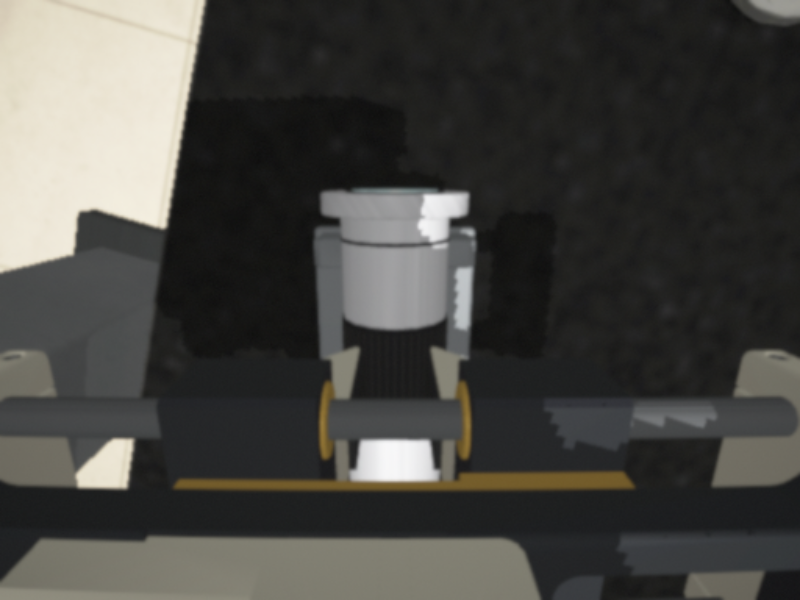

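View pics/c9.png

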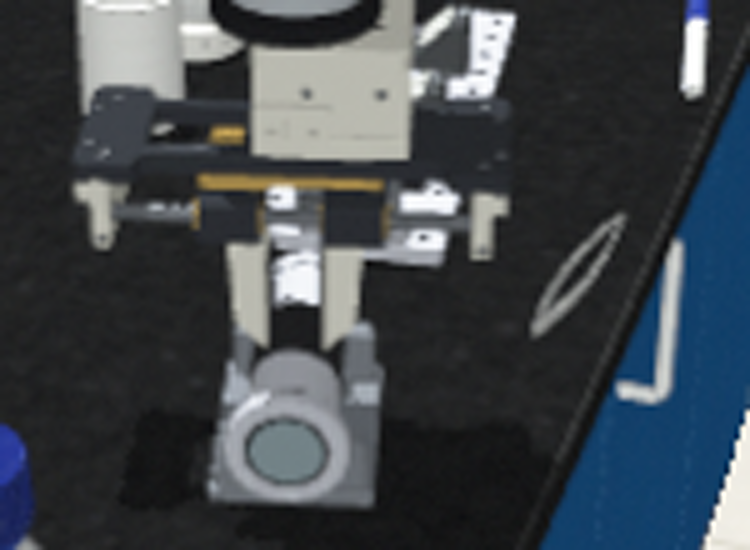

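```bash
python3 - <<'E'
from h import *
c=load('pics/wrist13.npz'); P=cloud(c)
for v in range(118,320,7): print(v,[P[v,u].round(3).tolist() for u in (225,240,256,270,290)])
c=load('pics/side13.npz'); P=cloud(c)
for v in range(246,284,4): print(v,[P[v,u].round(3).tolist() for u in (238,242,248,254,258,262)])
E
```

```text
118 [[0.424, 0.417, -0.0], [0.434, 0.42, -0.0], [0.446, 0.423, -0.0], [0.456, 0.426, -0.0], [0.47, 0.43, 0.001]]
125 [[0.43, 0.416, 0.068], [0.438, 0.418, 0.071], [0.446, 0.421, 0.071], [0.452, 0.423, 0.071], [0.463, 0.426, 0.063]]
132 [[0.431, 0.413, 0.068], [0.439, 0.415, 0.07], [0.447, 0.418, 0.072], [0.453, 0.42, 0.072], [0.464, 0.422, 0.063]]
139 [[0.432, 0.409, 0.067], [0.44, 0.412, 0.071], [0.448, 0.414, 0.072], [0.455, 0.416, 0.07], [0.475, 0.416, 0.0]]
146 [[nan, nan, nan], [0.441, 0.408, 0.064], [0.449, 0.41, 0.065], [0.456, 0.412, 0.063], [0.476, 0.411, 0.005]]
153 [[0.434, 0.401, 0.058], [0.442, 0.404, 0.063], [0.45, 0.407, 0.065], [0.458, 0.408, 0.062], [0.473, 0.409, 0.032]]
160 [[0.435, 0.397, 0.058], [0.443, 0.4, 0.064], [0.451, 0.403, 0.065], [0.459, 0.405, 0.062], [0.474, 0.405, 0.035]]
167 [[0.436, 0.393, 0.058], [0.444, 0.397, 0.064], [0.452, 0.399, 0.064], [0.46, 0.401, 0.063], [0.476, 0.4, 0.034]]
174 [[0.437, 0.389, 0.058], [0.445, 0.393, 0.064], [0.454, 0.395, 0.064], [0.461, 0.397, 0.062], [0.482, 0.392, 0.008]]
181 [[0.438, 0.385, 0.057], [0.446, 0.389, 0.06
[... 3040 characters left out ...]
[[0.463, 0.426, 0.052], [0.454, 0.425, 0.054], [0.442, 0.421, 0.054], [0.429, 0.417, 0.055], [0.422, 0.412, 0.053], [0.434, 0.348, 0.006]]
270 [[0.464, 0.425, 0.041], [0.455, 0.425, 0.043], [0.442, 0.421, 0.043], [0.43, 0.416, 0.043], [0.421, 0.414, 0.044], [0.419, 0.392, 0.029]]
274 [[0.464, 0.426, 0.03], [0.455, 0.425, 0.032], [0.442, 0.42, 0.032], [0.43, 0.416, 0.032], [0.421, 0.415, 0.034], [0.42, 0.39, 0.016]]
278 [[0.471, 0.41, 0.006], [0.456, 0.422, 0.018], [0.442, 0.421, 0.021], [0.436, 0.398, 0.006], [0.427, 0.396, 0.007], [0.418, 0.394, 0.008]]
282 [[0.468, 0.416, -0.0], [0.46, 0.413, -0.001], [0.446, 0.411, 0.001], [0.434, 0.406, 0.001], [0.425, 0.401, -0.0], [0.417, 0.398, -0.0]]
```

```bash
python3 - <<'E'
from h import *
for f,Z,rg in (('12',.1315,(140,175)),('7',.0667,(180,208)),('13',.0329,(205,232)),('13',.0329,(275,300)),('12',.1315,(335,370))):
    c=load(f'pics/wrist{f}.npz'); 
    # to tool-ish frame using camera pose: cam in tool known
    d=c['d']; P=cloud(c); o=-c['R'].T@c['t']
    RT=np.array([[1,-.001,.001],[.001,.962,-.273],[0,.273,.962]])  # cam rows in tool
    X=P.reshape(-1,3)@c['R'].T+c['t']; T=(X@RT+np.array([0,-.0732,-.1856])).reshape(P.shape)*1000
    print(f)
    for v in range(212,262,4): print(v,[(u,T[v,u].round(0).astype(int).tolist()) for u in range(*rg,5) if T[v,u,2]<9])
E
```

```text
12
212 []
216 []
220 []
224 [(160, [-54, -11, -32]), (165, [-51, -11, -32]), (170, [-48, -11, -31])]
228 [(150, [-58, -11, -37]), (155, [-55, -11, -37]), (160, [-52, -11, -38]), (165, [-48, -12, -40]), (170, [-47, -9, -34])]
232 [(140, [-61, -11, -43]), (145, [-58, -11, -43]), (150, [-55, -11, -44]), (155, [-53, -11, -43]), (160, [-50, -11, -43]), (165, [-48, -10, -41]), (170, [-46, -9, -39])]
236 [(140, [-59, -11, -49]), (145, [-57, -11, -48]), (150, [-54, -10, -47]), (155, [-51, -11, -49]), (160, [-49, -11, -48]), (165, [-46, -10, -47]), (170, [-46, -7, -39])]
240 [(140, [-57, -11, -53]), (145, [-54, -11, -54]), (150, [-51, -12, -55]), (155, [-49, -11, -54]), (160, [-48, -9, -50]), (165, [-46, -9, -49]), (170, [-46, -5, -41])]
244 [(140, [-56, -11, -58]), (145, [-53, -11, -58]), (150, [-51, -10, -57]), (155, [-49, -10, -57]), (160, [-46, -10, -56]), (165, [-46, -6, -49]), (170, [-46, -2, -40])]
248 [(140, [-54, -11, -62]), (145, [-51, -11, -63]), (150, [-49, -11, -62]), (155, [-48, -9, -59]), (160, [-46, -8, -57]), (165, [-46, -4, -50]), (170, [-46, 0, -41])]
252 [(140, [-52, -11, 
[... 5645 characters left out ...]
1, -58]), (365, [56, -11, -58])]
248 [(335, [46, 0, -41]), (340, [46, -5, -50]), (345, [46, -9, -58]), (350, [48, -9, -58]), (355, [49, -11, -63]), (360, [52, -11, -62]), (365, [54, -11, -62])]
252 [(335, [46, 2, -41]), (340, [46, -3, -51]), (345, [46, -7, -58]), (350, [47, -9, -63]), (355, [48, -11, -66]), (360, [50, -11, -67]), (365, [52, -11, -66])]
256 [(335, [25, -31, -107]), (340, [27, -31, -108]), (345, [28, -31, -107]), (350, [30, -31, -107]), (355, [32, -31, -107]), (360, [33, -31, -107]), (365, [35, -31, -107])]
260 [(335, [25, -30, -108]), (340, [26, -31, -110]), (345, [28, -30, -109]), (350, [30, -30, -108]), (355, [31, -30, -109]), (360, [33, -30, -109]), (365, [34, -30, -108])]
```

```bash
python3 - <<'E'
from h import *
print(arm.tcp_to_tips,[a for a in dir(arm) if a[0]!='_'],[a for a in dir(eyes) if a[0]!='_'])
E
```

```text
0.008 ['PlanningError', 'observe', 'sign_off', 'tcp_to_tips'] ['get_calibration', 'get_image']
```

{"name": "play_rows", "arguments": {"rows": [[[0,0,-0.004],[0,0,0],-0.3],[[0,0,-0.02],[0,0,0],0.2],[[0,0,-0.04],[0,0,0],1],[[0,0,-0.04],[0,0,0],1],[[0,0,-0.04],[0,0,0],1],[[0,0,-0.04],[0,0,0],1],[[0,0,-0.04],[0,0,0],1]], "newtons": 10}}

```text
clock: 13.25
position: [0.4624, 0.3556, 0.0507]
ee_rot: [3.108, 0.458, -0.001]
force: [0.1, -0.4, 0.6]
width: 0.798
```

```bash
python3 - <<'E'
from h import *
st()
c=shot('wrist','14')
c2=shot('side','14');crop(c2,190,340,160,290,4.5,'pics/c10.png')
d=c['d']; P=cloud(c)
RT=np.array([[1,-.001,.001],[.001,.962,-.273],[0,.273,.962]])
X=P.reshape(-1,3)@c['R'].T+c['t']; T=(X@RT+np.array([0,-.0732,-.1856])).reshape(P.shape)*1000
for v in range(216,234,1): print(v,[(u,T[v,u].round(0).astype(int).tolist()) for u in (160,165,168,170,340,345)])
P=cloud(c2)
E
python3 bar.py pics/wrist14.npz 200 310 105 250
```

```text
t 13.25 p [0.4624 0.3556 0.0507] yaw 16.78 rv [ 3.108e+00  4.580e-01 -1.000e-03] F [ 0.11 -0.37  0.65] w 0.798 q [-1.13  0.58  0.55  1.87 -0.41  0.81 -0.07]
216 [(160, [-82, 15, 51]), (165, [-77, 15, 50]), (168, [-75, 15, 51]), (170, [-73, 15, 50]), (340, [78, 15, 51]), (345, [82, 15, 50])]
217 [(160, [-81, 15, 49]), (165, [-77, 16, 50]), (168, [-75, 16, 51]), (170, [-73, 16, 50]), (340, [78, 16, 51]), (345, [82, 16, 51])]
218 [(160, [-82, 17, 51]), (165, [-77, 17, 50]), (168, [-75, 17, 51]), (170, [-73, 17, 51]), (340, [78, 17, 50]), (345, [82, 17, 51])]
219 [(160, [-82, 18, 51]), (165, [-78, 18, 51]), (168, [-75, 18, 51]), (170, [-73, 18, 51]), (340, [78, 18, 51]), (345, [82, 17, 50])]
220 [(160, [-82, 19, 50]), (165, [-78, 19, 50]), (168, [-75, 18, 49]), (170, [-73, 19, 51]), (340, [78, 19, 51]), (345, [82, 18, 50])]
221 [(160, [-82, 20, 51]), (165, [-78, 20, 51]), (168, [-75, 20, 51]), (170, [-73, 19, 49]), (340, [78, 20, 51]), (345, [83, 20, 52])]
222 [(160, [-82, 21, 50]), (165, [-78, 21, 51]), (168, [-75, 21, 51]), (170, [-73, 21, 51]), (340, [78, 21, 51]), (345, [83, 21, 51])
[... 1234 characters left out ...]
1, -42]), (345, [51, -11, -42])]
232 [(160, [-50, -11, -43]), (165, [-47, -11, -44]), (168, [-45, -11, -44]), (170, [-45, -11, -43]), (340, [47, -11, -44]), (345, [50, -11, -44])]
233 [(160, [-50, -11, -45]), (165, [-47, -11, -45]), (168, [-45, -11, -45]), (170, [-44, -11, -45]), (340, [47, -11, -45]), (345, [50, -11, -45])]
all ((454.4723205566406, 378.3260498046875), (54.87895584106445, 89.82460021972656), 14.232243537902832)
axis yaw 16.73388717060771 z 0.04401561933118598 6877
extent 2.81037331933771 2.900735786341059 0.09036246700334916
origin from tail [0.45050532 0.39811254]
from flange [0.46306974 0.35632295]
ring 2976 [2.81645016 2.83507441 2.85112109] centre [0.46276747 0.35732833]
```

View pics/c10.png

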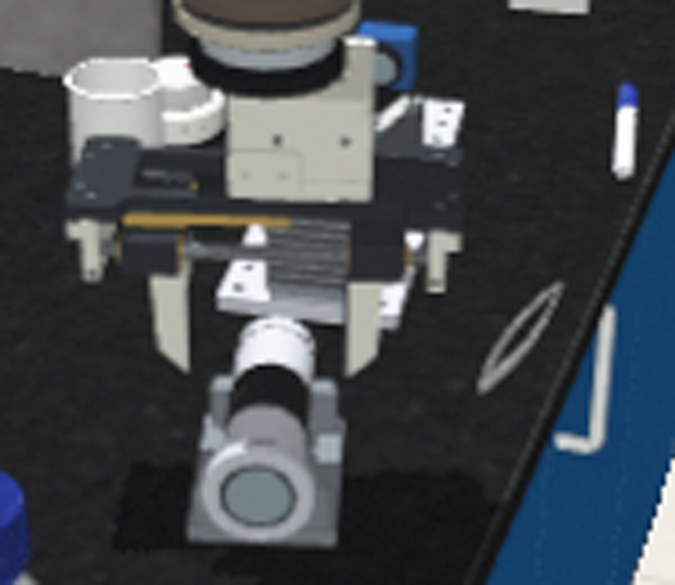

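View pics/wrist14.png

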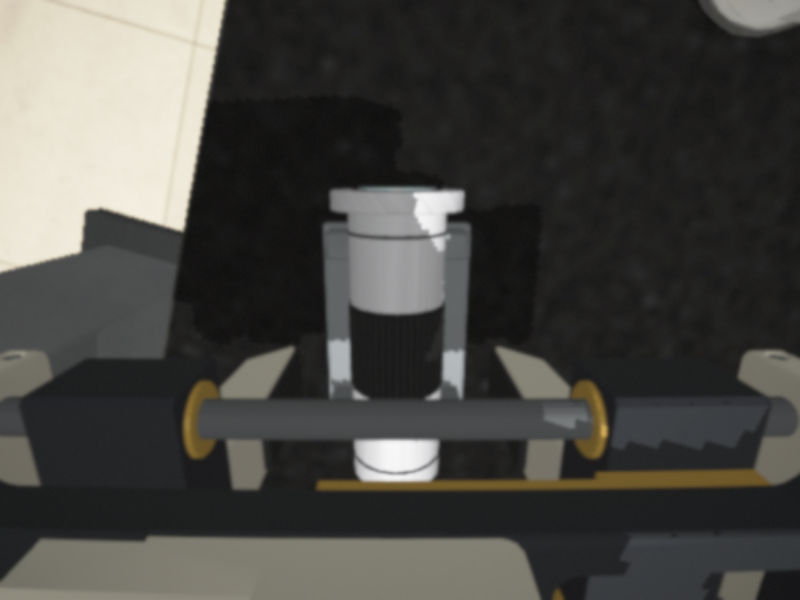

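```bash
python3 - <<'E'
from h import *
c=load('pics/wrist14.npz'); P=cloud(c)
RT=np.array([[1,-.001,.001],[.001,.962,-.273],[0,.273,.962]])
X=P.reshape(-1,3)@c['R'].T+c['t']; T=(X@RT+np.array([0,-.0732,-.1856])).reshape(P.shape)*1000
for v in range(218,234,1): print(v,[(u,T[v,u].round(0).astype(int).tolist()) for u in (176,182,185,187,188,189)])
d=load('pics/side14.npz')
# tip pixel side: crop (347,378),(188,373) scale 4.5 origin (190,160)
D=cloud(d)
for px in ((347,378),(188,373),(350,372),(185,367)):
    u,v=px[0]/4.5+190,px[1]/4.5+160
    o,r=ray(d,[(u,v)]); 
    # intersect with plane y through tcp along tool x
    yw=np.radians(16.75); n=np.array([-np.sin(yw),np.cos(yw),0]); p0=np.array([.4624,.3556,0])+n*.010
    t=((p0-o)@n)/(r[0]@n); print(px,(o+r[0]*t).round(4),D[int(v),int(u)].round(4))
E
```

```text
218 [(176, [-68, 17, 51]), (182, [-62, 17, 50]), (185, [-59, 17, 50]), (187, [-58, 17, 51]), (188, [-57, 17, 50]), (189, [-56, 17, 50])]
219 [(176, [-68, 18, 51]), (182, [-62, 18, 50]), (185, [-60, 18, 51]), (187, [-58, 17, 50]), (188, [-57, 18, 51]), (189, [-56, 17, 49])]
220 [(176, [-68, 19, 50]), (182, [-62, 18, 50]), (185, [-60, 19, 51]), (187, [-58, 19, 50]), (188, [-57, 18, 50]), (189, [-56, 19, 51])]
221 [(176, [-68, 19, 49]), (182, [-9223372036854775808, -9223372036854775808, -9223372036854775808]), (185, [-60, 20, 50]), (187, [-58, 20, 51]), (188, [-57, 19, 50]), (189, [-56, 19, 50])]
222 [(176, [-68, 21, 51]), (182, [-63, 21, 50]), (185, [-60, 20, 50]), (187, [-39, -11, -28]), (188, [-57, 20, 50]), (189, [-56, 21, 50])]
223 [(176, [-68, 22, 51]), (182, [-63, 21, 50]), (185, [-40, -11, -30]), (187, [-39, -10, -28]), (188, [-57, 22, 51]), (189, [-56, 21, 50])]
224 [(176, [-68, 23, 51]), (182, [-41, -11, -31]), (185, [-39, -11, -32]), (187, [-39, -9, -28]), (188, [-57, 22, 50]), (189, [-56, 22, 50])]
225 [(176, [-44, -11, -34]), (182, [-41, -11, -33]), (185, [-39, -10, -32]), 
[... 877 characters left out ...]
7, [-36, -10, -39]), (188, [-36, -9, -37]), (189, [-37, -7, -33])]
232 [(176, [-42, -11, -43]), (182, [-39, -10, -41]), (185, [-37, -10, -41]), (187, [-36, -9, -39]), (188, [-37, -8, -36]), (189, [-36, -7, -35])]
233 [(176, [-41, -11, -45]), (182, [-38, -10, -42]), (185, [-37, -9, -41]), (187, [-37, -8, -38]), (188, [-36, -8, -38]), (189, [-9223372036854775808, -9223372036854775808, -9223372036854775808])]
(347, 378) [0.4209 0.3536 0.0747] [ 0.4566  0.2458 -0.0007]
(188, 373) [0.4983 0.3768 0.0745] [0.4999 0.3774 0.0768]
(350, 372) [0.4195 0.3531 0.0784] [0.421  0.3543 0.0806]
(185, 367) [0.4997 0.3773 0.078 ] [0.4992 0.3788 0.0806]<stdin>:5: RuntimeWarning: invalid value encountered in cast
```

{"name": "play_rows", "arguments": {"rows": [[[0.001,0,0],[0,0,0],1],[[0.001,0,0],[0,0,0],1],[[0.001,0,0.03],[0,0,0],1],[[0.001,0,0.06],[0,0,0],1],[[0.001,0,0.08],[0,0,0],1],[[0.001,0,0.08],[0,0,0],1]]}}

```text
clock: 13.95
position: [0.4618, 0.3548, 0.0088]
ee_rot: [3.106, 0.458, -0.005]
force: [-0.2, -0.3, -0.0]
width: 0.999
```

```bash
python3 - <<'E'
from h import *
st()
c2=shot('side','15');crop(c2,190,340,160,290,4.5,'pics/c11.png')
E
```

```text
t 13.95 p [0.4618 0.3548 0.0088] yaw 16.77 rv [ 3.106  0.458 -0.005] F [-0.2  -0.27 -0.04] w 0.999 q [-1.1   0.63  0.51  1.89 -0.45  0.73 -0.04]
```

View pics/c11.png

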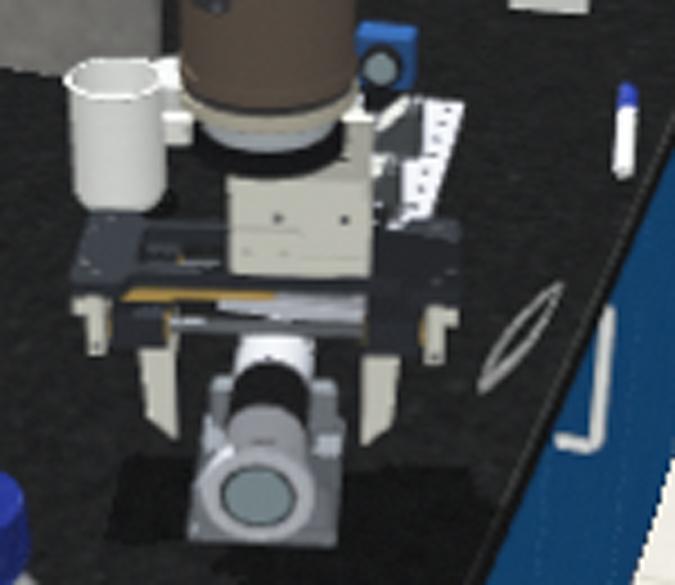

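{"name": "play_rows", "arguments": {"rows": [[[0.001,-0.001,0.009],[0,0,0],1],[[0.001,-0.001,0.018],[0,0,0],1],[[0.001,-0.001,0.018],[0,0,0],0.4],[[0.001,-0.001,0.018],[0,0,0],0.2],[[0.001,-0.001,0.018],[0,0,0],0.1],[[0.001,-0.001,0.018],[0,0,0],0.0]], "newtons": 10}}

```text
clock: 14.6
position: [0.4635, 0.3566, 0.0023]
ee_rot: [-3.108, -0.458, -0.001]
force: [0.6, -0.2, 1.0]
width: 0.701
```

```bash
python3 - <<'E'
from h import *
st()
E
```

```text
t 14.6 p [0.4635 0.3566 0.0023] yaw 16.78 rv [-3.108e+00 -4.580e-01 -1.000e-03] F [ 0.6  -0.21  1.02] w 0.701 q [-1.09  0.64  0.5   1.9  -0.46  0.72 -0.03]
```

{"name": "play_rows", "arguments": {"rows": [[[0,0.001,0.006],[0,0,0],0.0],[[0,0.001,0.006],[0,0,0],-0.2],[[0,0.001,0.006],[0,0,0],-1],[[0,0.001,0.006],[0,0,0],-1],[[0,0.001,0.006],[0,0,0],-1],[[0,0.001,0.006],[0,0,0],-1]], "newtons": 35}}

```text
clock: 15.2
position: [0.4632, 0.3558, -0.001]
ee_rot: [3.108, 0.458, -0.001]
force: [-2.1, -0.9, 0.4]
width: 0.45
```

```bash
python3 - <<'E'
from h import *
st()
E
```

```text
t 15.2 p [ 0.4632  0.3558 -0.001 ] yaw 16.77 rv [ 3.108e+00  4.580e-01 -1.000e-03] F [-2.09 -0.94  0.42] w 0.45 q [-1.09  0.65  0.5   1.9  -0.46  0.71 -0.03]
```

{"name": "play_rows", "arguments": {"rows": [[[0,0,-0.02],[0,0,0],-1],[[0,0,-0.06],[0,0,0],-1],[[0,0,-0.12],[0,0,0],-1],[[0,0,-0.2],[0,0,0],-1],[[0,0,-0.28],[0,0,0],-1],[[0,0,-0.28],[0,0,0],-1],[[0,0,-0.28],[0,0,0],-1]]}}

```text
clock: 15.9
position: [0.464, 0.3565, 0.1402]
ee_rot: [-3.106, -0.458, -0.003]
force: [-0.4, 0.7, -3.1]
width: 0.449
```

```bash
python3 - <<'E'
from h import *
st()
c=shot('wrist','16')
st()
# vee target: origin from slot center & yaw
yw=np.radians(8.35); sl=np.array([.5108,.1215]); print('vee',sl-.1*np.array([-np.sin(yw),np.cos(yw)]))
print(tgt((.53,.04,.16),8.35))
E
```

```text
t 15.9 p [0.464  0.3565 0.1402] yaw 16.79 rv [-3.106e+00 -4.580e-01 -3.000e-03] F [-0.43  0.73 -3.08] w 0.449 q [-1.18  0.47  0.62  1.79 -0.32  0.99 -0.14]
t 15.95 p [0.4631 0.356  0.1389] yaw 16.79 rv [-3.108 -0.459  0.   ] F [-0.26  0.05 -3.17] w 0.448 q [-1.18  0.47  0.62  1.79 -0.32  0.98 -0.14]
vee [0.52532197 0.02256006]
([-0.0545, 0.6436, -0.0424], [-0.0003, 0.0002, 0.1407])
```

View pics/wrist16.png

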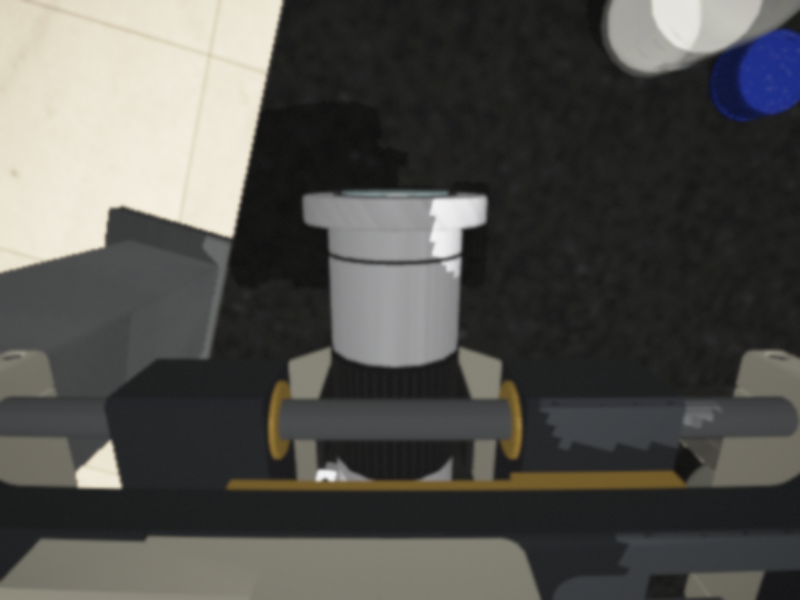

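```bash
cat > bt.py <<'E'
from h import *
from scipy.optimize import least_squares
import sys
def fit(tag,zax,yaw0):
    c=load(f'pics/wrist{tag}.npz'); P=cloud(c)
    A=P[115:245,180:320]; q=A.reshape(-1,3); q=q[(q[:,2]>zax+.004)&(q[:,2]<zax+.035)]
    c0=np.median(q,0)
    q=q[np.hypot(q[:,0]-c0[0],q[:,1]-c0[1])<.09]
    def ax(x): 
        a=np.array([-np.sin(x[0])*np.cos(x[1]),np.cos(x[0])*np.cos(x[1]),np.sin(x[1])]); return a
    def dist(x,Q):
        a=ax(x); p=np.array([x[2],c0[1],x[3]]); d=Q-p; return np.linalg.norm(d-np.outer(d@a,a),axis=1)
    x=np.array([np.radians(yaw0),0,c0[0],zax]); m=np.ones(len(q),bool)
    for i in range(4):
        x=least_squares(lambda x:dist(x,q[m])-.021,x,loss='soft_l1',f_scale=.001).x
        m=abs(dist(x,q)-.021)<.0025
    a=ax(x); p=np.array([x[2],c0[1],x[3]])
    fl=abs(dist(x,q)-.028)<.0015; t=(q[fl]-p)@a
    t0,t1=np.percentile(t,[3,97]); print('flange pts',fl.sum(),'span',t1-t0)
    o=p+a*((t0+t1)/2-.064)
    print('yaw',np.degrees(x[0]),'pitch(flange up +)',np.degrees(x[1]),'n',m.sum(),'origin',o.round(4)); return o,x
if __name__=='__main__': fit(sys.argv[1],float(sys.argv[2]),float(sys.argv[3]))
E
python3 bt.py 16 .186 16.8; python3 bt.py 14 .0437 16.8
```

```text
flange pts 2405 span 0.056261799944107765
yaw 16.781990955718566 pitch(flange up +) -0.4744013028335081 n 8055 origin [0.4712 0.3327 0.1856]
flange pts 1177 span 0.007504951170617242
yaw 16.747400846810642 pitch(flange up +) -0.8276572404102679 n 6536 origin [0.4634 0.3552 0.0444]
```

```bash
sed -i "s/t=(q\[fl\]-p)@a$/t=(q[fl]-p)@a; t=t[t>np.percentile(t,99)-.012]/" bt.py; python3 bt.py 16 .186 16.8; python3 bt.py 14 .0437 16.8; python3 -c "
from h import *
st(); print(tgt((.53,.06,.16),8.35))"
```

```text
flange pts 2405 span 0.007596187122177175
yaw 16.781990955718566 pitch(flange up +) -0.4744013028335081 n 8055 origin [0.4641 0.356  0.1854]
flange pts 1177 span 0.007504951170617242
yaw 16.747400846810642 pitch(flange up +) -0.8276572404102679 n 6536 origin [0.4634 0.3552 0.0444]
t 15.95 p [0.4631 0.356  0.1389] yaw 16.79 rv [-3.108 -0.459  0.   ] F [-0.26  0.05 -3.17] w 0.448 q [-1.18  0.47  0.62  1.79 -0.32  0.98 -0.14]
([-0.043, 0.6053, -0.0423], [-0.0003, 0.0002, 0.1407])
```

{"name": "play_rows", "arguments": {"rows": [[[0,0,-0.042],[0,0,0],-1],[[-0.043,0.605,-0.042],[0,0,0.14],-1],[[-0.043,0.605,-0.042],[0,0,0.14],-1],[[-0.043,0.605,-0.042],[0,0,0.14],-1],[[-0.043,0.605,-0.042],[0,0,0.14],-1],[[-0.043,0.605,-0.042],[0,0,0.14],-1],[[-0.043,0.605,-0.042],[0,0,0.14],-1],[[-0.043,0.605,-0.042],[0,0,0.14],-1],[[-0.043,0.605,-0.042],[0,0,0.14],-1],[[-0.043,0.605,-0.042],[0,0,0.14],-1]]}}

```text
clock: 16.95
position: [0.5294, 0.0613, 0.159]
ee_rot: [-3.133, -0.231, 0.003]
force: [-0.0, 0.7, -2.0]
width: 0.451
```

```bash
python3 - <<'E'
from h import *
st()
c=shot('wrist','17')
s=st()
from bt import fit
o,x=fit('17',s['position'][2]+.046,8.4); 
P=cloud(c); Q=P[60:262,150:350].reshape(-1,3)
for n,z0,z1 in (('plate top',.084,.092),('holder',.034,.042),):
    q=Q[(Q[:,2]>z0)&(Q[:,2]<z1)&(abs(Q[:,1]-.1215)<.025)&(abs(Q[:,0]-.511)<.045)]
    print(n,len(q),cv2.minAreaRect((q[:,:2]*1000).astype(np.float32)) if len(q)>4 else '')
E
```

```text
t 16.95 p [0.5294 0.0613 0.159 ] yaw 8.43 rv [-3.133e+00 -2.310e-01  3.000e-03] F [-0.    0.7  -2.03] w 0.451 q [-0.75  0.38  0.72  1.89 -0.3   0.98  0.25]
t 17.0 p [0.5295 0.0619 0.1592] yaw 8.5 rv [-3.133e+00 -2.330e-01  3.000e-03] F [-0.31  0.44 -2.84] w 0.447 q [-0.75  0.38  0.72  1.89 -0.3   0.98  0.25]
flange pts 2405 span 0.0075869792960127705
yaw 8.383704315603845 pitch(flange up +) -0.47839881379468024 n 8053 origin [0.5297 0.061  0.2042]
plate top 10 ((489.54840087890625, 120.92908477783203), (6.323033809661865, 0.8784796595573425), 10.331340789794922)
holder 777 ((509.24871826171875, 129.42494201660156), (69.34706115722656, 15.168251037597656), 8.628944396972656)
```

View pics/wrist17.png

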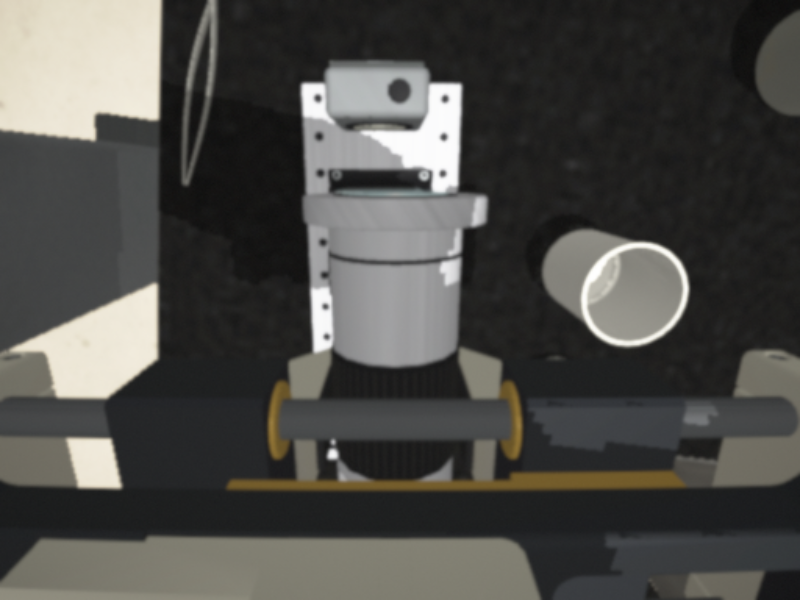

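{"name": "play_rows", "arguments": {"rows": [[[-0.02,0.067,0],[0,0,0],-1],[[-0.02,0.067,0],[0,0,0],-1],[[-0.02,0.067,0.06],[0,0,0],-1],[[-0.02,0.067,0.13],[0,0,0],-1],[[-0.02,0.067,0.2],[0,0,0],-1],[[-0.02,0.067,0.238],[0,0,0],-1],[[-0.02,0.067,0.238],[0,0,0],-1],[[-0.02,0.067,0.238],[0,0,0],-1]]}}

```text
clock: 17.8
position: [0.5253, 0.0264, 0.0412]
ee_rot: [3.133, 0.232, -0.001]
force: [-0.2, -0.1, -2.7]
width: 0.448
```

```bash
python3 - <<'E'
from h import *
st()
c=shot('wrist','18')
s=st()
from bt import fit
o,x=fit('18',s['position'][2]+.046,8.4); 
P=cloud(c); Q=P[60:262,150:350].reshape(-1,3)
for n,z0,z1 in (('plate top',.084,.092),('holder',.034,.042),('base',.008,.015)):
    q=Q[(Q[:,2]>z0)&(Q[:,2]<z1)&(abs(Q[:,0]-.511)<.075)]
    if n!='base': q=q[abs(q[:,1]-.1215)<.025]
    if len(q)>4: r=cv2.minAreaRect((q[:,:2]*1000).astype(np.float32));print(n,len(q),r,cv2.boxPoints(r).round(1).tolist())
E
```

```text
t 17.8 p [0.5253 0.0264 0.0412] yaw 8.46 rv [ 3.133e+00  2.320e-01 -1.000e-03] F [-0.24 -0.09 -2.74] w 0.448 q [-0.6   0.53  0.62  2.02 -0.45  0.73  0.45]
t 17.85 p [0.5259 0.0263 0.0419] yaw 8.44 rv [-3.133e+00 -2.310e-01 -2.000e-03] F [ 0.95 -0.42 -2.2 ] w 0.449 q [-0.6   0.53  0.62  2.02 -0.45  0.73  0.45]
flange pts 2392 span 0.007567659846437407
yaw 8.397851891039663 pitch(flange up +) -0.5457775210485712 n 8045 origin [0.5254 0.0261 0.0864]
plate top 729 ((514.4725341796875, 107.77215576171875), (52.07571029663086, 28.815336227416992), 8.427506446838379) [[486.6000061035156, 118.19999694824219], [490.79998779296875, 89.69999694824219], [542.2999877929688, 97.30000305175781], [538.0999755859375, 125.80000305175781]]
holder 2453 ((511.0013122558594, 117.75547790527344), (70.64531707763672, 23.530736923217773), 7.742274284362793) [[474.3999938964844, 124.69999694824219], [477.6000061035156, 101.30000305175781], [547.5999755859375, 110.9000015258789], [544.4000244140625, 134.1999969482422]]
base 9218 ((517.8177490234375, 70.76757049560547), (110.90544128417969, 128.1105194091797), 8.533018112182617) [[453.5, 125.9000015258789], [472.5, -0.800000011920929], [582.2000122070312, 15.600000381469727], [563.2000122070312, 142.3000030517578]]
```

View pics/wrist18.png

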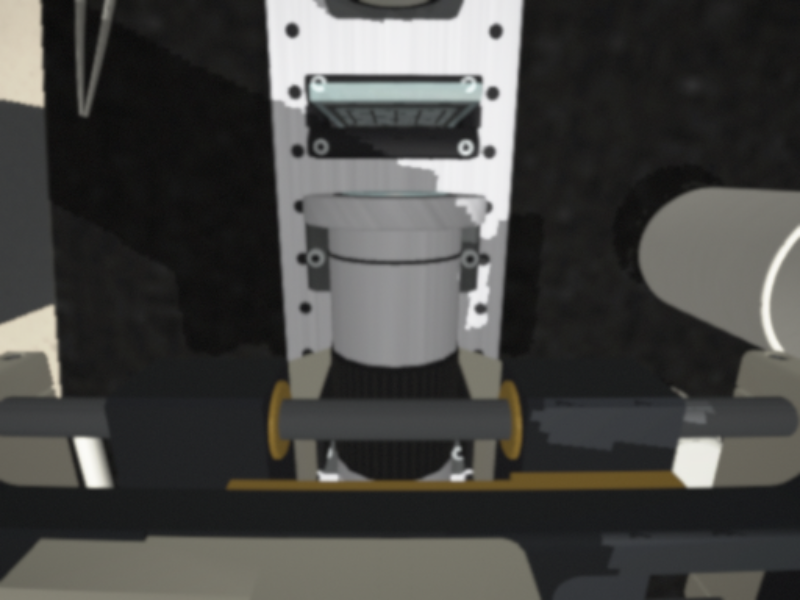

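```bash
python3 - <<'E'
from h import *
c=load('pics/wrist18.npz'); k=.64
S=toz(c,np.array([(316,257),(469,257)])*k,.046); H=toz(c,np.array([(318,83.5),(469,83.5),(320,146.5),(466,147)])*k,.038)
print(S.round(4),S.mean(0).round(4)); print(H.round(4),H.mean(0).round(4))
y=np.radians(8.4); a=np.array([-np.sin(y),np.cos(y)])
print('vee from block screws',S.mean(0)[:2]-.045*a,'from holder',H.mean(0)[:2]-.1*a)
E
```

```text
[[0.4875 0.0623 0.046 ]
 [0.5497 0.0716 0.046 ]] [0.5186 0.067  0.046 ]
[[0.4799 0.1291 0.038 ]
 [0.5382 0.1378 0.038 ]
 [0.4832 0.1058 0.038 ]
 [0.5415 0.1143 0.038 ]] [0.5107 0.1217 0.038 ]
vee from block screws [0.52515455 0.02243325] from holder [0.52531716 0.02281999]
```

{"name": "play_rows", "arguments": {"rows": [[[-0.0014,0,0.02],[0,0,0],-1],[[-0.0014,0,0.04],[0,0,0],-1],[[-0.0014,0,0.055],[0,0,0],-1],[[-0.0014,0,0.062],[0,0,0],-1],[[-0.0014,0,0.062],[0,0,0],-1],[[-0.0014,0,0.062],[0,0,0],-1]]}}

```text
clock: 18.45
position: [0.5246, 0.0253, 0.0101]
ee_rot: [3.133, 0.229, -0.0]
force: [0.2, 0.3, -3.4]
width: 0.449
```

```bash
cat > chk.py <<'E'
from h import *
import sys
from bt import fit
st(); c=shot('wrist',sys.argv[1]); s=st()
o,x=fit(sys.argv[1],s['position'][2]+.046,8.4)
y=np.radians(8.4); d=o[:2]-np.array([.5252,.0226])
print('rig dx,dy mm',(d@[np.cos(y),np.sin(y)])*1e3,(d@[-np.sin(y),np.cos(y)])*1e3,'axis z',o[2])
E
python3 chk.py 19
```

```text
t 18.45 p [0.5246 0.0253 0.0101] yaw 8.36 rv [ 3.133  0.229 -0.   ] F [ 0.24  0.31 -3.43] w 0.449 q [-0.56  0.57  0.57  2.04 -0.5   0.66  0.49]
t 18.5 p [0.5248 0.0253 0.0102] yaw 8.36 rv [-3.133 -0.229 -0.   ] F [ 0.41  0.16 -3.15] w 0.452 q [-0.56  0.57  0.57  2.04 -0.5   0.66  0.49]
flange pts 2417 span 0.007581366308321569
yaw 8.325749124724851 pitch(flange up +) -0.5434668404902918 n 8058 origin [0.5248 0.025  0.0553]
rig dx,dy mm -0.09024627890157899 2.4032085785990263 axis z 0.055272283535851584
```

{"name": "play_rows", "arguments": {"rows": [[[0,0,0.002],[0,0,0],-1],[[0,0,0.004],[0,0,0],-1],[[0,0,0.005],[0,0,0],-1],[[0,0,0.005],[0,0,0],-1]]}}

```text
clock: 18.9
position: [0.5248, 0.0255, 0.0086]
ee_rot: [-3.132, -0.229, -0.001]
force: [-4.4, 1.2, 12.4]
width: 0.45
```

```bash
python3 chk.py 20
```

```text
t 18.9 p [0.5248 0.0255 0.0086] yaw 8.36 rv [-3.132e+00 -2.290e-01 -1.000e-03] F [-4.41  1.22 12.38] w 0.45 q [-0.56  0.58  0.57  2.04 -0.5   0.66  0.49]
t 18.95 p [0.5248 0.0255 0.0086] yaw 8.36 rv [-3.132e+00 -2.290e-01 -1.000e-03] F [-4.29  0.34 13.8 ] w 0.447 q [-0.56  0.58  0.57  2.04 -0.5   0.66  0.49]
flange pts 2390 span 0.007528707573163217
yaw 8.347162597940956 pitch(flange up +) -0.6259168753734382 n 8088 origin [0.5249 0.0251 0.054 ]
rig dx,dy mm 0.10587855984727335 2.525085851111985 axis z 0.05395411714872587
```

{"name": "play_rows", "arguments": {"rows": [[[-0.0006,0,-0.002],[0,0,0],-1],[[-0.0006,0.002,-0.002],[0,0,0],-1],[[-0.0006,0.004,-0.002],[0,0,0],-1],[[-0.0006,0.005,-0.002],[0,0,0],-1],[[-0.0006,0.005,-0.002],[0,0,0],-1]]}}

```text
clock: 19.45
position: [0.5246, 0.0229, 0.0084]
ee_rot: [-3.133, -0.229, 0.0]
force: [-0.8, 0.6, -2.5]
width: 0.448
```

```bash
python3 chk.py 21
```

```text
t 19.45 p [0.5246 0.0229 0.0084] yaw 8.37 rv [-3.133 -0.229  0.   ] F [-0.77  0.65 -2.48] w 0.448 q [-0.55  0.58  0.57  2.04 -0.5   0.66  0.5 ]
t 19.5 p [0.5246 0.0229 0.0084] yaw 8.37 rv [ 3.133  0.229 -0.   ] F [-0.15  0.35 -3.58] w 0.449 q [-0.55  0.58  0.57  2.04 -0.5   0.66  0.5 ]
flange pts 2403 span 0.007587613990460835
yaw 8.359221639138033 pitch(flange up +) -0.5580556238648163 n 8055 origin [0.5247 0.0226 0.0537]
rig dx,dy mm -0.47215445449455984 0.07045900262230403 axis z 0.05366647127781957
```

{"name": "play_rows", "arguments": {"rows": [[[0.0003,0.001,0],[0,0,0],-1],[[0.0003,0.002,0],[0,0,0],-1],[[0.0003,0.003,0],[0,0,0],-1],[[0.0003,0.003,0],[0,0,0],-1]]}}

```text
clock: 19.9
position: [0.5245, 0.0229, 0.0084]
ee_rot: [-3.131, -0.231, 0.001]
force: [-1.1, 6.2, -2.7]
width: 0.445
```

```bash
python3 chk.py 22
```

```text
t 19.9 p [0.5245 0.0229 0.0084] yaw 8.43 rv [-3.131e+00 -2.310e-01  1.000e-03] F [-1.08  6.25 -2.71] w 0.445 q [-0.55  0.58  0.57  2.04 -0.5   0.66  0.5 ]
t 19.95 p [0.5245 0.0229 0.0084] yaw 8.43 rv [-3.132e+00 -2.310e-01  1.000e-03] F [-1.43  6.2  -3.05] w 0.446 q [-0.55  0.58  0.57  2.04 -0.5   0.66  0.5 ]
flange pts 2406 span 0.007507585536479552
yaw 8.341821103105254 pitch(flange up +) -0.3758349133425137 n 8080 origin [0.5247 0.0226 0.0535]
rig dx,dy mm -0.4804661606802202 0.03099043778894437 axis z 0.053534559565739506
```

{"name": "play_rows", "arguments": {"rows": [[[0,0,0.001],[0,0,0],-1],[[0,0,0.002],[0,0,0],-1],[[0,0,0.002],[0,0,0],-1],[[0,0,0.002],[0,0,0],-1]]}}

```text
clock: 20.35
position: [0.5246, 0.0229, 0.0082]
ee_rot: [-3.131, -0.23, 0.001]
force: [-5.2, 6.1, 10.5]
width: 0.448
```

```bash
python3 chk.py 23
```

```text
t 20.35 p [0.5246 0.0229 0.0082] yaw 8.41 rv [-3.131e+00 -2.300e-01  1.000e-03] F [-5.19  6.09 10.52] w 0.448 q [-0.55  0.58  0.57  2.04 -0.5   0.66  0.5 ]
t 20.4 p [0.5246 0.023  0.0082] yaw 8.42 rv [-3.131e+00 -2.300e-01  1.000e-03] F [-4.22  6.73  9.5 ] w 0.448 q [-0.55  0.58  0.57  2.04 -0.5   0.66  0.5 ]
flange pts 2397 span 0.007511836123403642
yaw 8.230887747022384 pitch(flange up +) -0.43695785174927204 n 8110 origin [0.5248 0.0226 0.0534]
rig dx,dy mm -0.4473562281812758 0.028650835923003267 axis z 0.05343074400130527
```

{"name": "play_rows", "arguments": {"rows": [[[-0.0008,0,0.0008],[0,0,0],-1],[[-0.0008,0,0.0008],[0,0,0],-1],[[-0.0008,0,0.0008],[0,0,0],-1],[[-0.0008,0,0.0008],[0,0,0],-1]]}}

```text
clock: 20.8
position: [0.5247, 0.0229, 0.0082]
ee_rot: [-3.131, -0.23, -0.001]
force: [-5.1, 6.4, 14.9]
width: 0.446
```

```bash
python3 chk.py 24; python3 - <<'E'
from h import *
s=arm.observe(); print(s['ft_torque'])
E
```

```text
t 20.8 p [0.5247 0.0229 0.0082] yaw 8.41 rv [-3.131e+00 -2.300e-01 -1.000e-03] F [-5.1   6.42 14.89] w 0.446 q [-0.55  0.58  0.57  2.04 -0.5   0.66  0.5 ]
t 20.85 p [0.5247 0.0229 0.0082] yaw 8.42 rv [-3.131e+00 -2.300e-01 -1.000e-03] F [-4.74  5.61 14.71] w 0.453 q [-0.55  0.58  0.57  2.04 -0.5   0.66  0.5 ]
flange pts 2392 span 0.007507291943069115
yaw 8.239958378595809 pitch(flange up +) -0.4810802737112672 n 8113 origin [0.5247 0.0225 0.0534]
rig dx,dy mm -0.4708921935316209 0.0007007749733304327 axis z 0.053448549739731725
[ 1.27391577  1.26235019 -0.11838736]
```

{"name": "play_rows", "arguments": {"rows": [[[-0.001,0,0.0004],[0,0,0],-1],[[-0.001,0,0.0004],[0,0,0],-1],[[-0.001,0,0.0004],[0,0,0],-1],[[-0.001,0,0.0004],[0,0,0],-1],[[-0.001,0,0.0004],[0,0,0],-1]]}}

```text
clock: 21.35
position: [0.5246, 0.0229, 0.0081]
ee_rot: [-3.131, -0.23, -0.002]
force: [-4.8, 5.5, 15.8]
width: 0.451
```

```bash
python3 chk.py 25; python3 - <<'E'
from h import *
c=shot('side','25'); crop(c,215,345,130,260,4.5,'pics/c12.png')
c=shot('scene','25'); crop(c,180,320,150,260,5,'pics/c13.png')
st()
E
```

```text
t 21.35 p [0.5246 0.0229 0.0081] yaw 8.42 rv [-3.131e+00 -2.300e-01 -2.000e-03] F [-4.81  5.45 15.78] w 0.451 q [-0.55  0.58  0.57  2.05 -0.5   0.66  0.5 ]
t 21.4 p [0.5247 0.023  0.0081] yaw 8.42 rv [-3.13e+00 -2.30e-01 -2.00e-03] F [-4.75  7.43 16.04] w 0.447 q [-0.55  0.58  0.57  2.05 -0.5   0.66  0.5 ]
flange pts 2406 span 0.007492214583677454
yaw 8.311011680020409 pitch(flange up +) -0.4409482005995945 n 8100 origin [0.5248 0.0226 0.0534]
rig dx,dy mm -0.4261877189507539 0.01768138217282461 axis z 0.05342529602548017
t 21.5 p [0.5247 0.0229 0.0081] yaw 8.42 rv [-3.13e+00 -2.30e-01 -2.00e-03] F [-4.08  6.95 15.74] w 0.45 q [-0.55  0.58  0.57  2.05 -0.5   0.66  0.5 ]
```

View pics/c12.png

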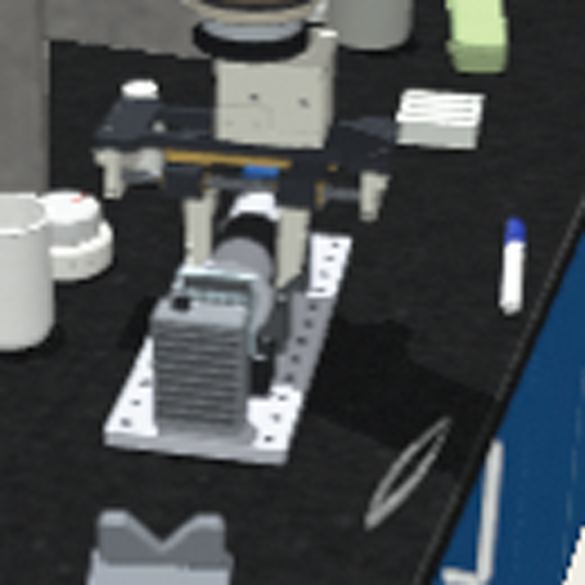

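View pics/c13.png

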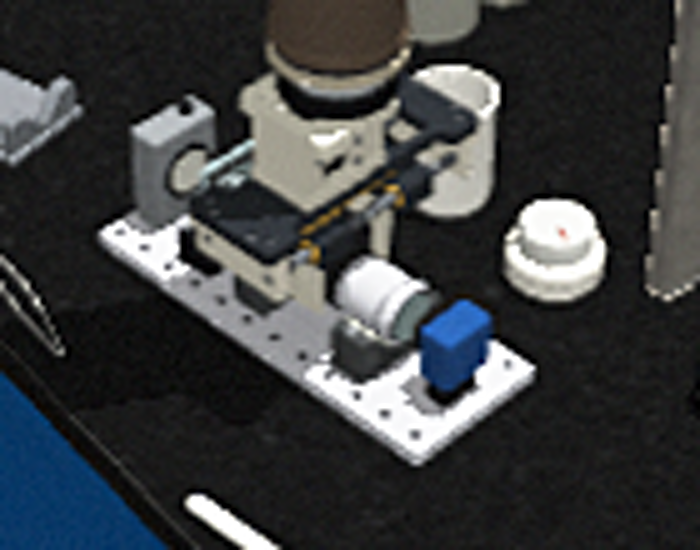

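View pics/wrist25.png

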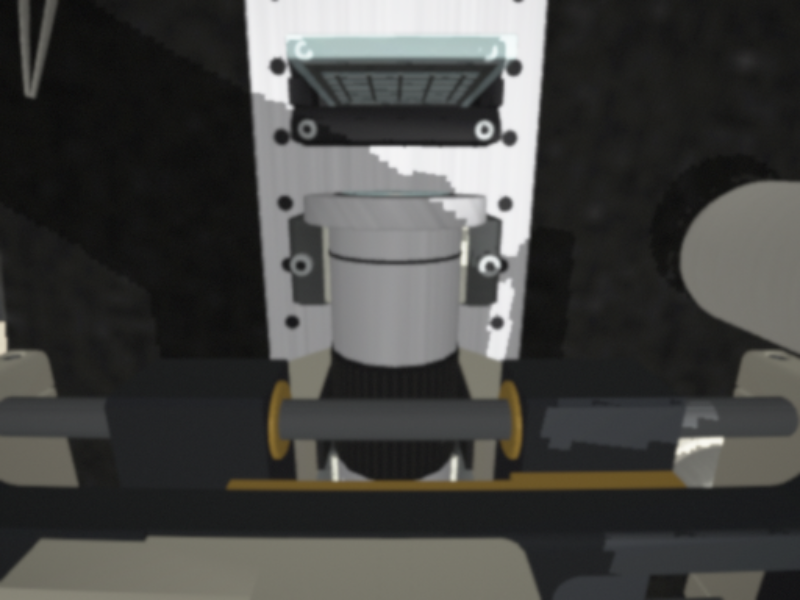

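```bash
python3 -c "
from h import *
print(arm.sign_off()); st()"
```

```text
the job is handed in; nothing more can be done
None
the job is handed in; nothing more can be done
```

Both parts of the job are done and it is handed in at about 21.5 s; sign-off gives no verdict.

**Plate:** I lifted it from the rack by its two narrow side edges, lowered it into the holder until about 7 N showed it was on the slot floor, and let go. Checked after release, its top edge was 88.1 mm above the bench (88 expected), and it was centred to within about 1 mm. The last wrist picture shows it still standing in the holder.

**Barrel:** It is in the V-blocks with the flange against the block next to the plate holder.
- **Flange:** it is within about 0.1 mm of home by camera, with a 6–7 N contact force along the rig's y.
- **Liners:** the gripper still holds the ring at 35 N. It presses down with about 16 N, roughly 18–19 N in all with the barrel's weight. I estimate about 16 N on the far side and 10 N on the near side; these come from the wrist force, ignoring friction.

**What disagreed:**
- **Fingertips:** they sit about 27 mm behind the reported TCP, not 8 mm ahead of it. My first grip on the barrel therefore pinched its top, pushing down on the ring with about 22 N. The barrel did not move; I opened, went lower and regripped properly. The plate was also held only near its top, but by its edges.
- **Side load:** a sideways force of about 4–5 N remained at the end. Moving about 1 mm sideways did not reduce it.
- **Axis height:** it measured 53.4 mm against 53 mm expected. The same fit also read slightly high with the barrel in its rest.

The cup, bottle and timer were not touched.

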